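Read culture dishes on the tilting stage

ROBOT

A 6-joint arm with a two-finger parallel gripper is mounted at the origin on the work surface; the furniture and walls round the work are solid. World frame = base frame: x ahead of the robot, y to its left, z up, the work surface at z = 0. Lengths are in m, angles in rad, forces in N, time in s.
With the tool pointing down it reaches from about 0.25 to 0.775 m from the base axis. Payload 4 kg.
Tool frame: the origin (TCP) lies between the finger pads; the fingertips stand 14 mm ahead of it and the grasp point (between the pads) lies 5 mm behind it; z points along the fingers, y is the line along which they close (so a half turn about z gives the same grasp; the last joint's range is limited). The gripper opens to 85 mm and grips with 20 to 120 N. Pads are 22 mm wide; open, the fingers measure 114 mm over their backs; the gripper's body (76 mm by 85 mm) begins 54 mm behind the grasp point. The pads swing forward as they close: fully open they stand 13 mm farther back than shut.
Start: joints at [1.174, 0.087, 1.371, -0, 1.684, -0.103], TCP at [0.159, 0.526, 0.213] pointing down, gripper open.
Joint ranges: [-3.1, 3.1], [-0.76, 2.03], [0.27, 2.55], [-1.08, 4.22], [0.17, 2.65], [-2.57, 2.57]. Speed limits (rad/s): [2.79, 2.79, 3.14, 3.14, 3.14, 3.14].

INTERFACE

Orientations are given as a rotation vector (axis times angle).
In Python, from bench import robot, grab_frame gives the robot as it stands.
- The arm moves only by the tool carry_out, never from a script. Its arguments are lists of equal length, an entry for each row: "jaw": the opening, from -1 (shut) to 1 (fully open); "offset": the shift along the world's x, y, z normalised to -1 to 1, where 1 is 0.2 m, a list of three; "roll": the turn about the world's z normalised to -1 to 1, where 1 is 360 degrees. A call has exactly 10 rows; each row is the pose to reach, as a shift and turn from the pose commanded when the call began, turning the shorter way round; what a row does not reach only later rows make up. A row lasts 1/10 s, in which the tool goes at most 50 mm and 8.59 degrees, less where a joint would pass 70% of its speed; a pose out of reach is approached as far as the arm can. A call with a number of a shift or a turn outside -1 to 1 is refused whole. A call with a gripper value outside its range is refused whole. The fingers move at their own pace and stop on an object; "newtons" is the grip in N (left out, the last holds). Time passes only in rows, so rows that repeat a pose let the fingers close, or fill a call up. It gives the time, the measured TCP pose, the force, the opening and the grip force at its end, in the units of the state.
- robot.sense(): the state, without advancing time (a new reading comes with each control period).
- grab_frame(name): name is "scene" or "top" or "wrist"; returns a dict with "frame" (420x560x3 uint8, red, green, blue), "K" (3x3 intrinsics, pixels), "view" (4x4, takes a point from world to camera coordinates). Camera axes: x right, y down, z forward; pixel columns grow to the right and rows downward; lengths in m; the calibration is good to about 2 mm. A picture is of the moment at which its call begins. There is no depth.
- robot.close_job(): hands the job in; it is judged then, once.
The state is a dict: "t": time; "joint_positions": joint angles; "qvel": joint speeds; "effort": joint torques, N m; "position": TCP position; "eef_rot": TCP orientation; "ft_force": force on the tool from outside, world axes, zero at the start; "torque": the same for the moment, N m; "gripper_width": opening from 0.0 (shut) to 1.0 (fully open); "grip_force": force on a finger pad.
Only numpy, scipy, OpenCV 4.12 (cv2) and the standard library are available. Lean on these libraries where they do the work, as an engineer would, in place of code of your own. Each camera call takes 0.05 s, during which the arm holds its last target. There are 200 camera calls.

TASK

Let the tilting reading stage down level, then centre every culture dish on it, each over a centre mark of its own between the four stops. With all dishes aboard and released, raise the stage by its handle to 15 degrees on its scale (never past 25), keep it there for two seconds, and let it down level again with the dishes still centred. Then move the dishes to the rubber mat, set down flat side by side, and leave the timer, the white bottle, the large brown bottle and the pen where they are.

Things in the scene. Friction and masses are not known exactly. Their poses are not given: they have to be found in the camera images.
- stage (a joint): Tilt of the stage plate about its hinge, rad: 0 is level (plate on its rest pads, the lower limit), grows as the handle end rises; upper limit 0.7. 15 degrees is 0.262. At the start it has been left somewhat raised (about 0.08 to 0.18). The hinge is stiff: it stays where it is left, also loaded. At the handle it takes about 7 N to raise and 2 N to lower.
- hinge (a point): On the stage's hinge axis (left end, 42 mm up); turns with the plate: x along the axis, -y along the plate to the handle, z the plate's normal. Aluminium plate 88 mm wide (x), 8 mm thick, its mid-plane through the axis, 12 to 327 mm from it; grey fixed stand of that width below. Behind the hinge (+y) an upright angle scale 66 mm tall, 26 to 48 mm from the axis. Nothing else there rises above the plate.
- handle (a point): Middle of the handle, a round steel bar 10 mm thick and 80 mm long, parallel to the hinge (plate x), carried on two 8 mm posts 35 mm either side of this point. In the hinge's frame it lies at (0, -309, 36) mm: its axis is 32 mm above the plate top. It can be pinched from above with fingers closing along the plate's y; the bar may turn between the fingers as the stage tilts.
- place_0 (a point): Centre mark (cross) of dish place 0, on the plate's top at (0, -36, 4) mm in the hinge's frame, same axes. Four stop posts, 6 mm thick, 9 mm tall, stand 24.75 mm either way in x and y: 5 mm spare round a centred dish, 43 mm free between posts. Hold a dish here with fingers closing along plate x. Centred: flat, within 5 mm of a mark. Any dish may have any place.
- place_1 (a point): Centre mark (cross) of dish place 1, on the plate's top at (0, -102, 4) mm in the hinge's frame, same axes. Four stop posts, 6 mm thick, 9 mm tall, stand 24.75 mm either way in x and y: 5 mm spare round a centred dish, 43 mm free between posts. Hold a dish here with fingers closing along plate x. Centred: flat, within 5 mm of a mark. Any dish may have any place.
- place_2 (a point): Centre mark (cross) of dish place 2, on the plate's top at (0, -168, 4) mm in the hinge's frame, same axes. Four stop posts, 6 mm thick, 9 mm tall, stand 24.75 mm either way in x and y: 5 mm spare round a centred dish, 43 mm free between posts. Hold a dish here with fingers closing along plate x. Centred: flat, within 5 mm of a mark. Any dish may have any place.
- place_3 (a point): Centre mark (cross) of dish place 3, on the plate's top at (0, -234, 4) mm in the hinge's frame, same axes. Four stop posts, 6 mm thick, 9 mm tall, stand 24.75 mm either way in x and y: 5 mm spare round a centred dish, 43 mm free between posts. Hold a dish here with fingers closing along plate x. Centred: flat, within 5 mm of a mark. Any dish may have any place.
- dish_0: Open culture dish with set agar, flat round, 54 mm in diameter, 16 mm tall, 30 g; origin at the centre of its underside, z up. Starts on the bench at the right; three or four are there (absent ones give None).
- dish_1: Open culture dish with set agar, flat round, 54 mm in diameter, 16 mm tall, 30 g; origin at the centre of its underside, z up. Starts on the bench at the right; three or four are there (absent ones give None).
- dish_2: Open culture dish with set agar, flat round, 54 mm in diameter, 16 mm tall, 30 g; origin at the centre of its underside, z up. Starts on the bench at the right; three or four are there (absent ones give None).
- dish_3: Open culture dish with set agar, flat round, 54 mm in diameter, 16 mm tall, 30 g; origin at the centre of its underside, z up. Starts on the bench at the right; three or four are there (absent ones give None).
- mat: Black rubber mat fixed to the bench in front of the stage, 110 mm (its x) by 290 mm (its y), 3 mm thick; origin at the centre of its underside. Four dishes fit in a row along its y.
- timer: Bench timer lying flat, 62 x 62 x 20 mm, to be left alone; origin at the centre of its underside.
- wash_bottle: White bottle with a red cap, 72 mm in diameter, 165 mm tall, to be left alone; origin at the centre of its underside.
- brown_bottle: The larger of two brown bottles with black caps, 58 mm in diameter, 125 mm tall, to be left alone; origin at the centre of its underside.
- pen: Marker pen lying on the bench, 13 x 140 x 14 mm, long along its y, to be left alone; origin at the centre of its underside.
Things that resemble listed ones, but are neither listed nor needed, are in the scene too. Leave any green look-alike of the dish_3 alone.

How it is judged:
On the way, in this order (a step that is already met when the one before it is completed fails the run):
1. the stage is let down level (within 0.03 rad) (value of joint stage below 0.03 rad), for 0.2 s.
2. every dish lies centred on a mark (within 5 mm), flat and released, on the level stage (value of joint stage below 0.03 rad and (distance between dish_0 and place_0 below 0.005 m or distance between dish_0 and place_1 below 0.005 m or distance between dish_0 and place_2 below 0.005 m or distance between dish_0 and place_3 below 0.005 m) and angle between the z axis of each of dish_0, dish_1, dish_2, dish_3 and the z axis of hinge, either way round below 0.08 rad and (distance between dish_1 and place_0 below 0.005 m or distance between dish_1 and place_1 below 0.005 m or distance between dish_1 and place_2 below 0.005 m or distance between dish_1 and place_3 below 0.005 m) and (distance between dish_2 and place_0 below 0.005 m or distance between dish_2 and place_1 below 0.005 m or distance between dish_2 and place_2 below 0.005 m or distance between dish_2 and place_3 below 0.005 m) and (distance between dish_3 and place_0 below 0.005 m or distance between dish_3 and place_1 below 0.005 m or distance between dish_3 and place_2 below 0.005 m or distance between dish_3 and place_3 below 0.005 m) and contact force between the fingers and dish_0 below 0.05 N and contact force between the fingers and dish_1 below 0.05 N and contact force between the fingers and dish_2 below 0.05 N and contact force between the fingers and dish_3 below 0.05 N and linear speed of each of dish_0, dish_1, dish_2, dish_3 below 0.02 m/s), for 0.3 s.
3. the stage with all dishes on their marks (within 7 mm) is held at 15 degrees, give or take 3, for 1.5 s (value of joint stage between 0.21 and 0.314 rad and (distance between dish_0 and place_0 below 0.007 m or distance between dish_0 and place_1 below 0.007 m or distance between dish_0 and place_2 below 0.007 m or distance between dish_0 and place_3 below 0.007 m) and angle between the z axis of each of dish_0, dish_1, dish_2, dish_3 and the z axis of hinge, either way round below 0.08 rad and (distance between dish_1 and place_0 below 0.007 m or distance between dish_1 and place_1 below 0.007 m or distance between dish_1 and place_2 below 0.007 m or distance between dish_1 and place_3 below 0.007 m) and (distance between dish_2 and place_0 below 0.007 m or distance between dish_2 and place_1 below 0.007 m or distance between dish_2 and place_2 below 0.007 m or distance between dish_2 and place_3 below 0.007 m) and (distance between dish_3 and place_0 below 0.007 m or distance between dish_3 and place_1 below 0.007 m or distance between dish_3 and place_2 below 0.007 m or distance between dish_3 and place_3 below 0.007 m)), for 1.5 s.
4. the stage is level again (within 0.03 rad), all dishes still on their marks (within 7 mm) (value of joint stage below 0.03 rad and (distance between dish_0 and place_0 below 0.007 m or distance between dish_0 and place_1 below 0.007 m or distance between dish_0 and place_2 below 0.007 m or distance between dish_0 and place_3 below 0.007 m) and angle between the z axis of each of dish_0, dish_1, dish_2, dish_3 and the z axis of hinge, either way round below 0.08 rad and (distance between dish_1 and place_0 below 0.007 m or distance between dish_1 and place_1 below 0.007 m or distance between dish_1 and place_2 below 0.007 m or distance between dish_1 and place_3 below 0.007 m) and (distance between dish_2 and place_0 below 0.007 m or distance between dish_2 and place_1 below 0.007 m or distance between dish_2 and place_2 below 0.007 m or distance between dish_2 and place_3 below 0.007 m) and (distance between dish_3 and place_0 below 0.007 m or distance between dish_3 and place_1 below 0.007 m or distance between dish_3 and place_2 below 0.007 m or distance between dish_3 and place_3 below 0.007 m)), for 0.2 s.
At the end, for the whole second after the job is handed in: Stage level (within 0.03 rad); every dish at rest, right way up and flat (within 0.08 rad) on the mat itself, its centre over the mat, released (value of joint stage below 0.03 rad and x of dish_0 in the frame of mat between -0.055 and 0.055 m and y of dish_0 in the frame of mat between -0.145 and 0.145 m and z of dish_0 in the frame of mat between -0.002 and 0.007 m and angle between each of dish_0, dish_1, dish_2, dish_3's own z axis and vertical below 0.08 rad and x of dish_1 in the frame of mat between -0.055 and 0.055 m and y of dish_1 in the frame of mat between -0.145 and 0.145 m and z of dish_1 in the frame of mat between -0.002 and 0.007 m and x of dish_2 in the frame of mat between -0.055 and 0.055 m and y of dish_2 in the frame of mat between -0.145 and 0.145 m and z of dish_2 in the frame of mat between -0.002 and 0.007 m and x of dish_3 in the frame of mat between -0.055 and 0.055 m and y of dish_3 in the frame of mat between -0.145 and 0.145 m and z of dish_3 in the frame of mat between -0.002 and 0.007 m and linear speed of each of dish_0, dish_1, dish_2, dish_3 below 0.02 m/s and contact force between the fingers and dish_0 below 0.05 N and contact force between the fingers and dish_1 below 0.05 N and contact force between the fingers and dish_2 below 0.05 N and contact force between the fingers and dish_3 below 0.05 N); the robot touches nothing.
It fails at once if the stage is tilted past 25 degrees (value of joint stage above 0.436 rad).
It fails at once if the timer, the white bottle, the large brown bottle or the pen is moved by more than 25 mm (distance of any of timer, wash_bottle, brown_bottle, pen from where it was at the start of the episode above 0.025 m).
Of dish_0, dish_1, dish_2, dish_3 only 3 to 4 are there at a start; the rules pass over those that are not, and their reading is None.
At some moment in a run one of dish_0, dish_1, dish_2, dish_3 may be knocked a few centimetres aside while the robot is not near it.
Once in a run the grip may slacken for a moment while it holds something.
It also fails if it takes over 210 s, if anything falls off the work surface, if the arm or the gripper's body presses on something with over 40 N, if the wrist force passes 120 N, or if a joint passes its speed limit or range.

## Working session

There is one attempt and no reset: what is moved stays moved. The work goes in short steps, Python scripts to look and compute and a tool call to move; the robot and the scene stay as the last step left them, time stands still between calls to the robot, and variables do not carry over. Pictures are saved under pics/ and viewed, at most 14 in all, crops included, and the job is handed in when it is done.

Besides the shell and the picture viewer there is one more tool, called after ">>>" as name(argument=value, ...), one argument or row to a line, values as JSON. carry_out: Moves the arm, as the interface text tells. Scaled input: -1 to 1 covers 0.2 m each way for a shift and 360 degrees each way for a turn. Its arguments: {"type":"object","properties":{"jaw":{"type":"array","items":{"type":"number"}},"offset":{"type":"array","items":{"type":"array","items":{"type":"number"}}},"roll":{"type":"array","items":{"type":"number"}},"newtons":{"type":"number"}},"required":["jaw","offset","roll"]}

```bash
mkdir -p pics; ls; cat > h.py <<'E'
import numpy as np, cv2
from bench import robot, grab_frame
def grab(n,save=None):
    f=grab_frame(n)
    if save: cv2.imwrite('pics/'+save,cv2.cvtColor(np.ascontiguousarray(f['frame']),cv2.COLOR_RGB2BGR))
    return f
def ray(f,uv):
    K=np.array(f['K']);V=np.array(f['view']);R=V[:3,:3];t=V[:3,3]
    d=R.T@np.linalg.solve(K,[uv[0],uv[1],1.]);return -R.T@t,d
def onz(f,uv,z):
    o,d=ray(f,uv);return o+d*(z-o[2])/d[2]
def proj(f,p):
    K=np.array(f['K']);V=np.array(f['view']);c=V[:3,:3]@np.array(p)+V[:3,3];u=K@c;return u[:2]/u[2]
def two(fa,ua,fb,ub):
    a,d=ray(fa,ua);b,e=ray(fb,ub);s=np.linalg.lstsq(np.c_[d,-e],b-a,rcond=None)[0]
    return (a+d*s[0]+b+e*s[1])/2,np.linalg.norm(a+d*s[0]-b-e*s[1])
E
python3 - <<'E'
from h import *
np.set_printoptions(precision=3,suppress=True)
ims=[]
import pickle
d={}
for n in('scene','top','wrist'):
    f=grab(n,n+'0.png');d[n]=f;print(n,f['K'],f['view'])
pickle.dump(d,open('f0.pkl','wb'))
E
```

```text
pics
scene [[456.55    0.    278.954]
 [  0.    456.55  209.205]
 [  0.      0.      1.   ]] [[ 0.348  0.937  0.01  -0.076]
 [ 0.811 -0.296 -0.504 -0.301]
 [-0.47   0.184 -0.863  1.407]
 [ 0.     0.     0.     1.   ]]
top [[400.026   0.    281.385]
 [  0.    400.026 205.561]
 [  0.      0.      1.   ]] [[-0.006 -1.     0.01  -0.071]
 [-0.985  0.005 -0.175  0.371]
 [ 0.175 -0.011 -0.984  1.252]
 [ 0.     0.     0.     1.   ]]
wrist [[347.984   0.    275.135]
 [  0.    347.984 212.309]
 [  0.      0.      1.   ]] [[ 0.289  0.957 -0.003 -0.548]
 [ 0.912 -0.275  0.306 -0.04 ]
 [ 0.292 -0.091 -0.952  0.38 ]
 [ 0.     0.     0.     1.   ]]
```

View pics/scene0.png

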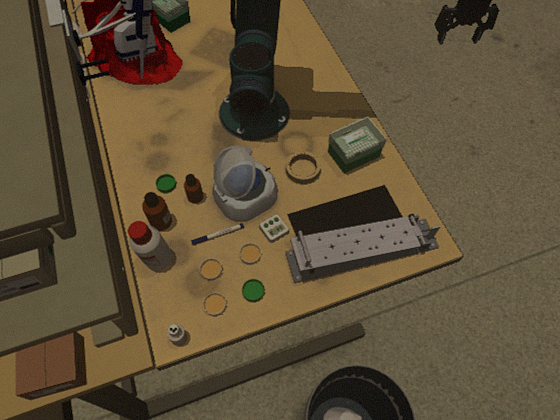

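View pics/top0.png

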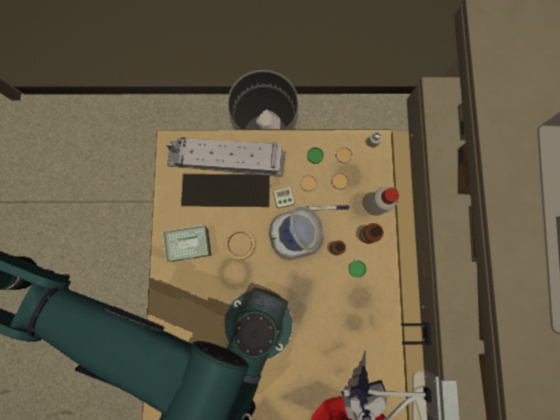

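Scene shows three amber dishes at (211,269), (250,254), (215,304); the green look-alikes are at (253,290) and (166,183), so the amber discs are the dishes. The stage runs from the scale at about (430,235) to the handle at about (300,255), with the mat in front.

```bash
python3 - <<'E'
from h import *
import pickle
np.set_printoptions(precision=4,suppress=True)
d=pickle.load(open('f0.pkl','rb'))
b=lambda n:cv2.cvtColor(np.ascontiguousarray(d[n]['frame']),cv2.COLOR_RGB2BGR)
s=b('scene')[170:330,190:450];cv2.imwrite('pics/s_crop.png',cv2.resize(s,None,fx=3,fy=3,interpolation=cv2.INTER_CUBIC))
t=b('top')[125:215,155:365];cv2.imwrite('pics/t_crop.png',cv2.resize(t,None,fx=3.8,fy=3.8,interpolation=cv2.INTER_CUBIC))
for n,us in(('scene',[(211,269),(250,254),(215,304),(253,290)]),('top',[(308,184),(340,181),(344,155),(315,155)])):
    for u in us: print(n,u,onz(d[n],u,0.014))
for n in('scene','top'):
    m=(b(n).max(2)<25).astype(np.uint8)
    c,_=cv2.findContours(m,0,2)
    for k in c:
        if cv2.contourArea(k)>500:
            r=cv2.minAreaRect(k);
            if n=='top' and abs(r[0][0]-225)<30 and abs(r[0][1]-190)<30: print('mat',np.array([onz(d[n],p,0.003) for p in cv2.boxPoints(r)]))
E
```

```text
scene (211, 269) [ 0.4629 -0.2703  0.014 ]
scene (250, 254) [ 0.4576 -0.167   0.014 ]
scene (215, 304) [ 0.5522 -0.2862  0.014 ]
scene (253, 290) [ 0.5502 -0.1905  0.014 ]
top (308, 184) [ 0.4455 -0.1618  0.014 ]
top (340, 181) [ 0.4552 -0.2678  0.014 ]
top (344, 155) [ 0.5444 -0.2841  0.014 ]
top (315, 155) [ 0.5447 -0.187   0.014 ]
```

View pics/s_crop.png

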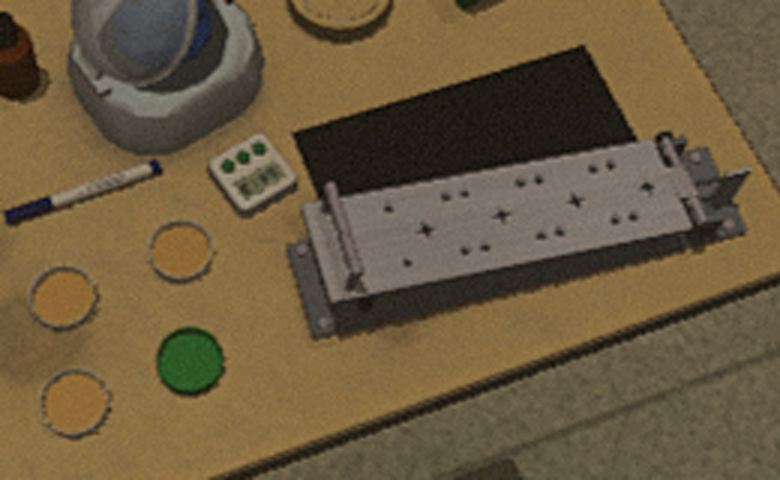

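View pics/t_crop.png

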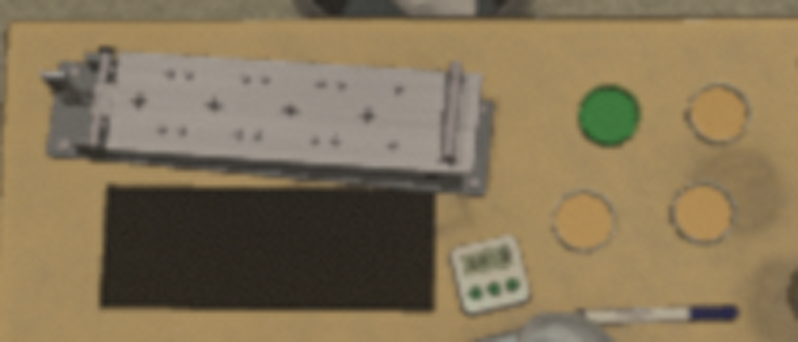

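The crops show the four centre crosses: scene crop (648,188), (576,201), (502,215), (427,230), and top crop (139,101), (214,104), (290,110), (368,116). The handle bar is at scene crop (342,237) and top crop (453,113). The dishes are amber with clear rims and the look-alike is solid green.

```bash
python3 - <<'E'
from h import *
import pickle
np.set_printoptions(precision=4,suppress=True)
d=pickle.load(open('f0.pkl','rb'))
S=lambda u:((u[0]+.5)/3-.5+190,(u[1]+.5)/3-.5+170)
T=lambda u:((u[0]+.5)/3.8-.5+155,(u[1]+.5)/3.8-.5+125)
print(robot.sense())
for n,a,b in(('p0',(648,188),(139,101)),('p1',(576,201),(214,104)),('p2',(502,215),(290,110)),('p3',(427,230),(368,116)),('hand',(342,237),(453,113)),('d0',(180,251),(583,221)),('d1',(63,297),(702,212)),('d2',(74,403),(718,113)),
 ('matA',(297,133),(434,308)),('matB',(584,46),(101,306)),('green',(190,361),(609,115)),('timer',(252,174),(491,274))):
    print(n,*two(d['scene'],S(a),d['top'],T(b)))
print('mat top corners',[onz(d['top'],T(p),.003) for p in((108,185),(435,188),(434,309),(101,307))])
E
```

```text
{'t': 0.15, 'joint_positions': array([ 1.1739,  0.0878,  1.3719, -0.    ,  1.6836, -0.1031]), 'qvel': array([ 0.0023, -0.0026, -0.0037, -0.0011,  0.0019,  0.0021]), 'effort': array([  0.001 , -35.2374, -31.3679,  -0.0003,   0.0081,  -0.    ]), 'position': array([0.1591, 0.526 , 0.2118]), 'eef_rot': array([-0.4598, -3.1073,  0.0027]), 'ft_force': array([-0.6893, -0.4352,  0.5724]), 'torque': array([-0.0628,  0.0167,  0.0286]), 'grip_force': 0.0, 'gripper_width': 0.9996266663358387}
p0 [0.5493 0.2183 0.0433] 0.002132184200930212
p1 [0.5432 0.1521 0.053 ] 0.00284436818506991
p2 [0.536  0.0868 0.0585] 0.0026707637837372613
p3 [0.5292 0.0212 0.0638] 0.0009136970120297375
hand [ 0.5229 -0.0513  0.0909] 0.0021752552838603984
d0 [ 0.4515 -0.1645  0.0041] 0.00340363535958347
d1 [ 0.4587 -0.2689  0.006 ] 0.003804928252645458
d2 [ 0.5489 -0.286   0.0053] 0.0036365403204642295
matA [ 0.376  -0.0318  0.0013] 0.0014325892224099893
matB [ 0.3792  0.2554 -0.0022] 0.0016615238641069863
green [ 0.5474 -0.1887  0.0055] 0.0023303038484565985
timer [ 0.4042 -0.083   0.0067] 0.002080082834528834
mat top corners [array([0.4863, 0.2529, 0.003 ]), array([ 0.4824, -0.0335,  0.003 ]), array([ 0.3746, -0.0325,  0.003 ]), array([0.3777, 0.255 , 0.003 ])]
```

>>> carry_out(
  jaw=[-1,-1,-1,-1,-1,-1,-1,-1,-1,-1],
  offset=[
    [0.1,-0.16,0],
    [0.2,-0.32,0],
    [0.3,-0.48,0],
    [0.4,-0.64,0],
    [0.5,-0.8,0],
    [0.6,-0.96,0],
    [0.6,-0.96,0],
    [0.6,-0.96,0],
    [0.6,-0.96,0],
    [0.6,-0.96,0],
  ],
  roll=[0.01,0.02,0.03,0.03,0.03,0.03,0.03,0.03,0.03,0.03],
)

```text
t: 1.15
position: [0.2787, 0.3352, 0.2126]
eef_rot: [-0.162, -3.137, -0.0]
ft_force: [0.0, 0.1, -0.5]
gripper_width: -0.003
grip_force: 0.0
```

>>> carry_out(
  jaw=[-1,-1,-1,-1,-1,-1,-1,-1,-1,-1],
  offset=[
    [0.1,-0.16,0],
    [0.2,-0.32,0],
    [0.3,-0.48,0],
    [0.4,-0.64,0],
    [0.5,-0.8,0],
    [0.6,-0.96,0],
    [0.6,-0.96,0],
    [0.6,-0.96,0],
    [0.6,-0.96,0],
    [0.6,-0.96,0],
  ],
  roll=[0,0,0,0,0,0,0,0,0,0],
)

```text
t: 2.15
position: [0.3987, 0.1437, 0.2128]
eef_rot: [-0.161, -3.137, -0.001]
ft_force: [0.0, 0.2, 0.7]
gripper_width: 0.003
grip_force: 0.0
```

>>> carry_out(
  jaw=[-1,-1,-1,-1,-1,-1,-1,-1,-1,-1],
  offset=[
    [0.1,-0.16,0],
    [0.2,-0.32,0],
    [0.3,-0.48,0],
    [0.4,-0.64,0],
    [0.5,-0.8,0],
    [0.6,-0.96,0],
    [0.6,-0.96,0],
    [0.6,-0.96,0],
    [0.6,-0.96,0],
    [0.6,-0.96,0],
  ],
  roll=[0,0,0,0,0,0,0,0,0,0],
)

```text
t: 3.15
position: [0.5189, -0.0481, 0.213]
eef_rot: [0.162, 3.137, 0.0]
ft_force: [0.5, 0.2, 0.4]
gripper_width: 0.005
grip_force: 0.0
```

```bash
python3 - <<'E'
from h import *
np.set_printoptions(precision=4,suppress=True)
f=grab('wrist','w1.png');s=robot.sense();print(s['position'],s['eef_rot'],s['ft_force'],s['gripper_width'])
for p in([.523,-.051,.1],[.529,.021,.07]):print(proj(f,p))
E
```

```text
[ 0.5189 -0.0482  0.2131] [0.1621 3.1369 0.0003] [ 0.5862  0.3618 -0.7832] -0.0017894163977542005
[272.7855 206.0842]
[353.0118 194.9727]
```

View pics/w1.png

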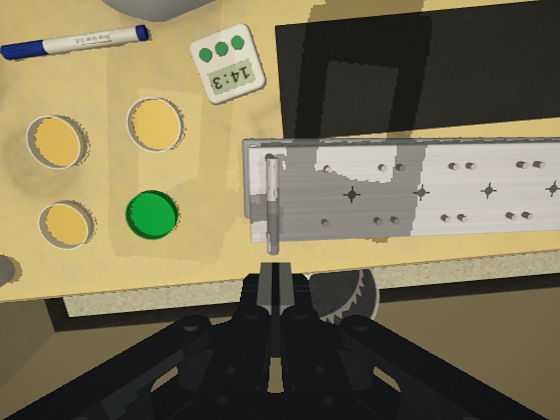

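The wrist view shows the handle bar centred at (273,205), as predicted, with marks at (351,194), (421,192), (488,190) and (553,188). The fingers are nearly above the bar. Next I push it down.

>>> carry_out(
  jaw=[-1,-1,-1,-1,-1,-1,-1,-1,-1,-1],
  offset=[
    [0.02,-0.025,-0.1],
    [0.02,-0.025,-0.2],
    [0.02,-0.025,-0.3],
    [0.02,-0.025,-0.36],
    [0.02,-0.025,-0.4],
    [0.02,-0.025,-0.44],
    [0.02,-0.025,-0.47],
    [0.02,-0.025,-0.5],
    [0.02,-0.025,-0.53],
    [0.02,-0.025,-0.55],
  ],
  roll=[0,0,0,0,0,0,0,0,0,0],
)

```text
t: 4.2
position: [0.5233, -0.0546, 0.1024]
eef_rot: [-0.166, -3.137, -0.0]
ft_force: [0.5, 0.3, -0.2]
gripper_width: -0.002
grip_force: 0.0
```

>>> carry_out(
  jaw=[-1,-1,-1,-1,-1,-1,-1,-1,-1,-1],
  offset=[
    [0,0,-0.01],
    [0,0,-0.015],
    [0,0,-0.02],
    [0,0,-0.025],
    [0,0,-0.03],
    [0,0,-0.035],
    [0,0,-0.035],
    [0,0,-0.035],
    [0,0,-0.035],
    [0,0,-0.035],
  ],
  roll=[0,0,0,0,0,0,0,0,0,0],
)

```text
t: 5.2
position: [0.5234, -0.0546, 0.0958]
eef_rot: [0.165, 3.137, 0.0]
ft_force: [-0.8, 0.6, -0.2]
gripper_width: 0.002
grip_force: 0.0
```

```bash
python3 - <<'E'
from h import *
np.set_printoptions(precision=4,suppress=True)
f=grab('wrist','w2.png');s=robot.sense();print(s['position'],s['ft_force'],s['t'])
E
```

```text
[ 0.5233 -0.0545  0.0958] [-0.6277 -0.4306 -0.1951] 5.25
```

View pics/w2.png

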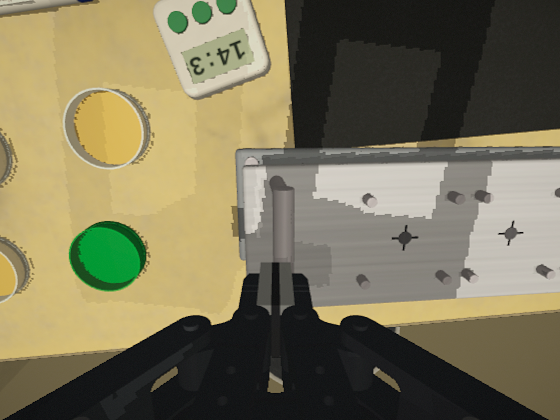

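The fingertips are over the bar at (283,225) and the stage looks nearly level. I press slightly further to feel the rest pads.

>>> carry_out(
  jaw=[-1,-1,-1,-1,-1,-1,-1,-1,-1,-1],
  offset=[
    [0,-0.015,-0.005],
    [0,-0.015,-0.01],
    [0,-0.015,-0.015],
    [0,-0.015,-0.02],
    [0,-0.015,-0.025],
    [0,-0.015,-0.025],
    [0,-0.015,-0.025],
    [0,-0.015,-0.025],
    [0,-0.015,-0.025],
    [0,-0.015,-0.025],
  ],
  roll=[0,0,0,0,0,0,0,0,0,0],
)

```text
t: 6.25
position: [0.5235, -0.0576, 0.0909]
eef_rot: [0.165, 3.137, -0.0]
ft_force: [0.2, -2.5, 1.0]
gripper_width: -0.0
grip_force: 1.2
```

```bash
python3 - <<'E'
from h import *
np.set_printoptions(precision=4,suppress=True)
f=grab('wrist','w3.png');s=robot.sense();print(s['position'],s['ft_force'],s['t'])
for z in(.04,.046,.052,.06):
    a,b=onz(f,(404,238),z),onz(f,(511,233),z);print(z,a,b,np.linalg.norm(a-b))
E
```

```text
[ 0.5235 -0.0577  0.0909] [-0.2026 -2.984   2.8592] 6.3
0.04 [0.5396 0.0249 0.04  ] [0.5434 0.0941 0.04  ] 0.06936426203300464
0.046 [0.537  0.0227 0.046 ] [0.5406 0.09   0.046 ] 0.0673983678857977
0.052 [0.5343 0.0206 0.052 ] [0.5378 0.086  0.052 ] 0.06543247373859078
0.06 [0.5307 0.0178 0.06  ] [0.5341 0.0805 0.06  ] 0.0628112815423149
```

>>> carry_out(
  jaw=[-1,-1,-1,1,1,1,1,1,1,1],
  offset=[
    [0,0,0.2],
    [0,0,0.4],
    [0,0.15,0.6],
    [0,0.3,0.75],
    [0,0.45,0.75],
    [0,0.6,0.75],
    [0,0.65,0.75],
    [0,0.65,0.75],
    [0,0.65,0.75],
    [0,0.65,0.75],
  ],
  roll=[0,0,0,0,0,0,0,0,0,0],
)

```text
t: 7.3
position: [0.5232, 0.0714, 0.2403]
eef_rot: [-0.168, -3.136, 0.001]
ft_force: [0.4, -0.4, -0.3]
gripper_width: 1.001
grip_force: 0.0
```

```bash
python3 - <<'E'
from h import *
f=grab('wrist','w4.png');s=robot.sense();print(s['position'],s['ft_force'],s['t'])
import pickle;pickle.dump(f,open('w4.pkl','wb'))
E
```

```text
[0.52326324 0.07137864 0.24039737] [ 0.13042509 -0.77877057 -0.20047119] 7.35
```

View pics/w4.png

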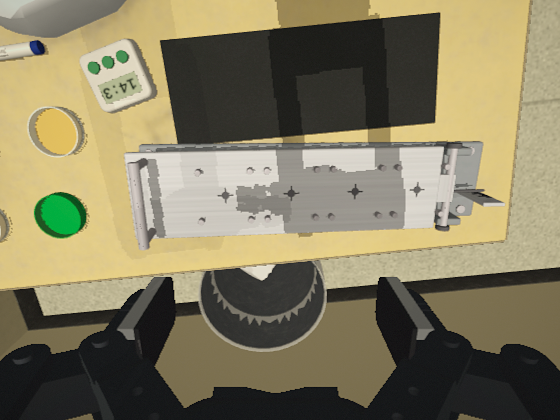

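The wrist view from above shows all marks: p3 (226,195), p2 (291,193), p1 (355,192), p0 (417,190). The handle bar runs from (134,158) to (143,247).

```bash
cat > pose.py <<'E'
from h import *
from scipy.optimize import least_squares
def cross(f,u,r=7):
    g=f['frame'].max(2).astype(float);x,y=map(int,np.round(u));w=g[y-r:y+r+1,x-r:x+r+1]
    m=np.maximum(np.median(w)*.75-w,0);Y,X=np.mgrid[-r:r+1,-r:r+1]
    return (x+(m*X).sum()/m.sum(),y+(m*Y).sum()/m.sum())
M=np.array([[0,-.036,.004],[0,-.102,.004],[0,-.168,.004],[0,-.234,.004]])
def world(q,p):
    hx,hy,a,t=q;p=np.atleast_2d(p)
    y=p[:,1]*np.cos(t)+p[:,2]*np.sin(t);z=-p[:,1]*np.sin(t)+p[:,2]*np.cos(t)
    return np.c_[hx+np.cos(a)*p[:,0]-np.sin(a)*y,hy+np.sin(a)*p[:,0]+np.cos(a)*y,.042+z]
def fit(f,uv,P,t=None):
    g=lambda q:np.concatenate([proj(f,w) for w in world(q if t is None else [*q[:3],t],P)])-np.ravel(uv)
    s=least_squares(g,[.55,.25,-.09,.02][:4 if t is None else 3]);return s.x,s.fun
E
python3 - <<'E'
from pose import *
import pickle
np.set_printoptions(precision=4,suppress=True)
f=pickle.load(open('w4.pkl','rb'))
uv=[cross(f,u) for u in((417,190),(355,192),(291,193),(226,195))];print(uv)
P=np.r_[M,[[0,-.309,.036]]]
q,r=fit(f,uv+[(138.5,203)],P);print(q,r.round(1))
q,r=fit(f,uv,M);print(q,r.round(1))
q,r=fit(f,uv,M,0.);print('t0',q,r.round(1))
print(world([*q,0],P))
E
```

```text
[(np.float64(416.46570670708604), np.float64(189.31110269041304)), (np.float64(354.68569194683346), np.float64(191.1078967943706)), (np.float64(290.69503633452393), np.float64(192.87806380096072)), (np.float64(225.00519426553086), np.float64(194.93330563058385))]
[ 0.5528  0.2515 -0.1072  0.0782] [ 0.1  0.7 -0.2  0.  -0.  -0.6  0.  -1.4  0.1  1.1]
[ 0.5517  0.2515 -0.0979  0.0829] [ 0.2 -0.  -0.1  0.  -0.   0.1 -0.1 -0.1]
t0 [ 0.5517  0.2525 -0.0761] [-0.4 -0.1 -1.7 -0.  -0.5  0.   2.6 -0.2]
[[ 0.5489  0.2166  0.046 ]
 [ 0.5439  0.1508  0.046 ]
 [ 0.5389  0.085   0.046 ]
 [ 0.5339  0.0192  0.046 ]
 [ 0.5282 -0.0556  0.078 ]]
```

The fit gives a tilt of about 0.08, so the closed fingers slid past the bar on its far side. I will pinch the bar instead.

>>> carry_out(
  jaw=[0,0,0,0,0,0,0,0,0,0],
  offset=[
    [0,-0.2,0],
    [0,-0.4,0],
    [0,-0.6,0],
    [0,-0.617,-0.1],
    [0,-0.617,-0.25],
    [0,-0.617,-0.4],
    [0,-0.617,-0.55],
    [0,-0.617,-0.65],
    [0,-0.617,-0.715],
    [0,-0.617,-0.715],
  ],
  roll=[0,0,0,0,0,0,0,0,0,0],
)

```text
t: 8.35
position: [0.5218, -0.0513, 0.0956]
eef_rot: [-0.167, -3.133, -0.001]
ft_force: [-0.0, -0.5, -1.0]
gripper_width: 0.5
grip_force: 0.0
```

>>> carry_out(
  jaw=[-1,-1,-1,-1,-1,-1,-1,-1,-1,-1],
  newtons=30,
  offset=[
    [0,0,0],
    [0,0,0],
    [0,0,0],
    [0,0,0],
    [0,0,0],
    [0,0,0],
    [0,0,0],
    [0,0,0],
    [0,0,0],
    [0,0,0],
  ],
  roll=[0,0,0,0,0,0,0,0,0,0],
)

```text
t: 9.35
position: [0.5233, -0.051, 0.0977]
eef_rot: [-0.165, -3.137, -0.0]
ft_force: [-0.1, 0.1, 0.1]
gripper_width: 0.003
grip_force: 0.0
```

```bash
python3 - <<'E'
from pose import *
import pickle
f=grab('wrist','w5.png');pickle.dump(f,open('w5.pkl','wb'))
g=grab('scene');b=cv2.cvtColor(np.ascontiguousarray(g['frame']),cv2.COLOR_RGB2BGR)[190:310,260:420]
w=cv2.imread('pics/w5.png')[120:420,140:420]
b=cv2.resize(b,None,fx=3,fy=3,interpolation=cv2.INTER_CUBIC)
o=np.zeros((360,760,3),np.uint8);o[:300,:280]=w;o[:360,280:]=b;cv2.imwrite('pics/c5.png',o)
print(proj(g,[.523,-.051,.084]),proj(f,[.523,-.051,.084]))
E
```

```text
[304.07022747 249.87102072] [275.9821435  250.63599218]
```

View pics/c5.png

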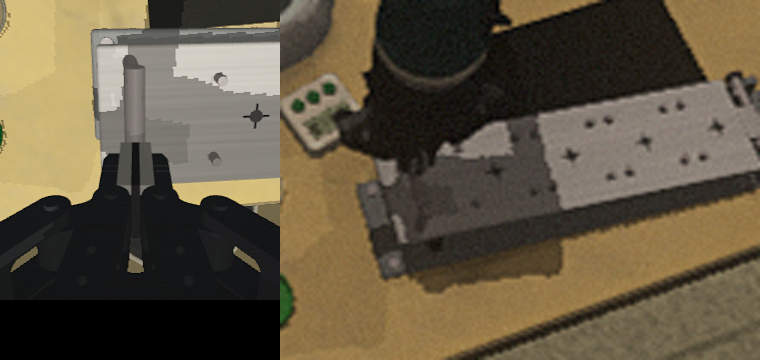

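The fingertips close just above the bar, at wrist pixel (275,260), so the bar is lower than the fit says. I compare the fit before and after the push, and check the bar's apparent width.

```bash
python3 - <<'E'
from pose import *
import pickle
np.set_printoptions(precision=4,suppress=True)
d=pickle.load(open('f0.pkl','rb'));w4=pickle.load(open('w4.pkl','rb'));w5=pickle.load(open('w5.pkl','rb'))
# view for w1 : same orientation, reconstruct: camera offset from TCP nearly fixed
V=np.array(w5['view']);c5=-V[:3,:3].T@V[:3,3];print('cam5',c5)
o,r=ray(w5,(275,225));print('bar z from width',(o+r*348*.010/19.5),'axis y (world)',V[2,:3])
V4=np.array(w4['view']).copy();c=-V4[:3,:3].T@V4[:3,3]+np.array([.5189,-.0482,.2131])-[.5233,.0714,.2404]
V4[:3,3]=-V4[:3,:3]@c
w1=dict(K=w4['K'],view=V4,frame=cv2.cvtColor(cv2.imread('pics/w1.png'),cv2.COLOR_BGR2RGB))
uv=[cross(w1,u) for u in((552,188),(488,190),(421,192),(351,194))];print('w1',uv,fit(w1,uv,M)[0])
uv=[cross(w4,u) for u in((417,190),(355,192),(291,193),(226,195))];print('w4',fit(w4,uv,M)[0])
print(w4['view'])
# current scene & top from now
g=grab('scene');t=grab('top');pickle.dump((g,t),open('st.pkl','wb'))
us=[(260+(u+.5)/3-.5,190+(v+.5)/3-.5) for u,v in((717-280,126),(645-280,141),(571-280,156),(496-280,172))]
us=[cross(g,u,3) for u in us];print('scene',us,fit(g,us,M)[0])
us0=[cross(d['scene'],(190+(u+.5)/3-.5,170+(v+.5)/3-.5),3) for u,v in((648,188),(576,201),(502,215),(427,230))]
print('scene0',us0,fit(d['scene'],us0,M)[0])
E
```

```text
cam5 [ 0.4453 -0.0432  0.2585]
bar z from width [ 0.5058 -0.0497  0.0906] axis y (world) [ 0.3042 -0.0324 -0.9521]
w1 [(np.float64(552.746463878327), np.float64(188.1113307984791)), (np.float64(488.2053748231966), np.float64(190.11824611032532)), (np.float64(420.58964143426294), np.float64(192.0780876494024)), (np.float64(351.24485287620394), np.float64(194.2839091632058))] [ 0.5519  0.2504 -0.1017  0.0993]
w4 [ 0.5517  0.2515 -0.0979  0.0829]
[[ 0.1062  0.9943 -0.0008 -0.1258]
 [ 0.9469 -0.1008  0.3052 -0.5362]
 [ 0.3034 -0.0332 -0.9523  0.2495]
 [ 0.      0.      0.      1.    ]]
scene [(np.float64(405.402460456942), np.float64(231.81370826010544)), (np.float64(381.25337186897883), np.float64(236.58092485549133)), (np.float64(356.6950867052023), np.float64(241.43208092485548)), (np.float64(331.43031784841077), np.float64(246.37897310513446))] [ 0.5533  0.2496 -0.0982  0.0944]
scene0 [(np.float64(405.2878923766816), np.float64(231.8286995515695)), (np.float64(381.38775510204084), np.float64(236.60544217687075)), (np.float64(356.856), np.float64(241.232)), (np.float64(331.57394366197184), np.float64(246.19542253521126))] [ 0.5534  0.249  -0.095   0.1075]
```

```bash
python3 - <<'E'
from pose import *
import pickle
np.set_printoptions(precision=4,suppress=True)
w5=pickle.load(open('w5.pkl','rb'))
for x in(.505,.512,.52):
    o,d=ray(w5,(275,262));print('tip',o+d*(x-o[0])/d[0])
for t in(0,.05,.09,.12): 
    e=world([.552,.2505,-.1,t],[[-.04,-.309,.036],[0,-.309,.036],[0,-.234,.004]]);print(t,[proj(w5,p) for p in e],e[1])
im=w5['frame'];b=cv2.cvtColor(np.ascontiguousarray(im),cv2.COLOR_RGB2BGR)[150:370,190:420]
cv2.imwrite('pics/c6.png',cv2.resize(b,None,fx=2.6,fy=2.6,interpolation=cv2.INTER_CUBIC))
print(cross(w5,(396,236)),robot.sense()['torque'])
E
```

```text
tip [ 0.505  -0.0496  0.1351]
tip [ 0.512  -0.0504  0.1207]
tip [ 0.52   -0.0512  0.1041]
0 [array([264.0196, 174.0363]), array([265.0683, 244.2585]), array([382.0693, 224.3432])] [ 0.5212 -0.057   0.078 ]
0.05 [array([267.5534, 180.4132]), array([268.4479, 255.9018]), array([388.4073, 230.763 ])] [ 0.5214 -0.0548  0.0934]
0.09 [array([272.0847, 186.3206]), array([272.7129, 266.5817]), array([394.6684, 236.3791])] [ 0.5216 -0.0525  0.1056]
0.12 [array([276.7019, 191.319 ]), array([277.012 , 275.5385]), array([400.1432, 240.901 ])] [ 0.5218 -0.0505  0.1147]
(np.float64(394.21505376344084), np.float64(238.3189964157706)) [-0.0377 -0.04   -0.0571]
```

View pics/c6.png

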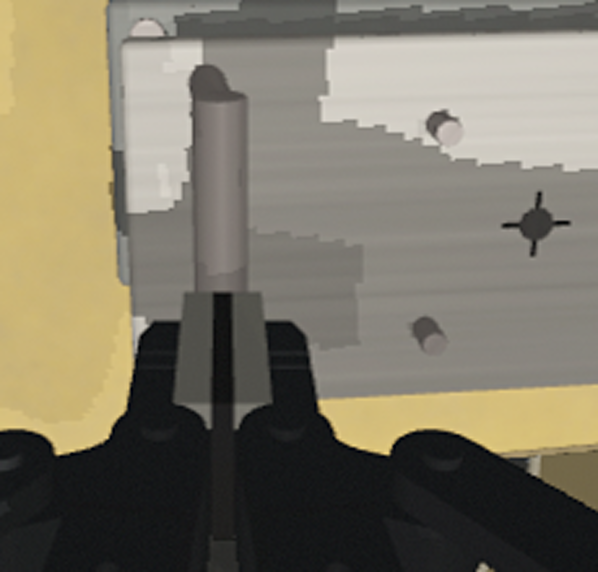

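The fingers are shut above the bar: the grey tips end at wrist pixel (275,262), with the bar running under them. Images and contact both put the tips well behind where I took them to be. I lower in small steps and try the pinch again.

>>> carry_out(
  jaw=[0,0,0,0,0,-1,-1,-1,-1,-1],
  newtons=30,
  offset=[
    [0,0,0],
    [0,-0.005,0],
    [0,-0.005,-0.03],
    [0,-0.005,-0.06],
    [0,-0.005,-0.06],
    [0,-0.005,-0.06],
    [0,-0.005,-0.06],
    [0,-0.005,-0.06],
    [0,-0.005,-0.06],
    [0,-0.005,-0.06],
  ],
  roll=[0,0,0,0,0,0,0,0,0,0],
)

```text
t: 10.55
position: [0.5234, -0.0513, 0.0859]
eef_rot: [0.165, 3.137, 0.002]
ft_force: [0.6, 3.3, 0.9]
gripper_width: 0.094
grip_force: 29.3
```

Now the bar is gripped, at about 8 mm. I pull it down gently; the force will show whether it is at the pads.

>>> carry_out(
  jaw=[-1,-1,-1,-1,-1,-1,-1,-1,-1,-1],
  newtons=60,
  offset=[
    [0,0,0],
    [0,0,0],
    [0,0,-0.01],
    [0,-0.002,-0.02],
    [0,-0.003,-0.03],
    [0,-0.004,-0.04],
    [0,-0.005,-0.05],
    [0,-0.005,-0.05],
    [0,-0.005,-0.05],
    [0,-0.005,-0.05],
  ],
  roll=[0,0,0,0,0,0,0,0,0,0],
)

```text
t: 11.55
position: [0.5232, -0.0533, 0.0753]
eef_rot: [-0.166, -3.137, 0.001]
ft_force: [2.0, 0.3, -1.9]
gripper_width: 0.075
grip_force: 58.6
```

```bash
python3 - <<'E'
from pose import *
import pickle
np.set_printoptions(precision=4,suppress=True)
g=grab('scene')
us=[cross(g,u,3) for u in((405,232),(381,237),(357,241),(331,246))];print('scene',np.array(us),fit(g,us,M)[0])
f=grab('wrist','w7.png');print(robot.sense()['ft_force'])
E
```

```text
scene [[405.2654 232.1877]
 [380.8388 237.3197]
 [356.0484 242.6918]
 [330.7092 248.1069]] [ 0.5536  0.2498 -0.1005  0.0521]
[ 0.5059  1.1952 -0.8203]
```

The stage followed the pull: scene mark p3 dropped to (330.7,248.1), about 0.05 rad. I re-grip deeper and lower the rest.

>>> carry_out(
  jaw=[-0.3,-0.3,-0.3,-0.3,-0.3,-1,-1,-1,-1,-1],
  newtons=40,
  offset=[
    [0,0,0],
    [0,0,0],
    [0,0,-0.02],
    [0,0,-0.04],
    [0,0,-0.06],
    [0,0,-0.06],
    [0,0,-0.06],
    [0,0,-0.06],
    [0,0,-0.06],
    [0,0,-0.06],
  ],
  roll=[0,0,0,0,0,0,0,0,0,0],
)

```text
t: 12.65
position: [0.5227, -0.0532, 0.0632]
eef_rot: [-0.165, -3.136, 0.001]
ft_force: [-0.1, -2.2, -4.7]
gripper_width: 0.095
grip_force: 38.9
```

>>> carry_out(
  jaw=[-1,-1,-1,-1,-1,-1,-1,-1,-1,-1],
  offset=[
    [0,0,-0.01],
    [0,0,-0.02],
    [0,0,-0.03],
    [0,0,-0.04],
    [0,-0.005,-0.05],
    [0,-0.005,-0.06],
    [0,-0.005,-0.07],
    [0,-0.005,-0.08],
    [0,-0.005,-0.08],
    [0,-0.005,-0.08],
  ],
  roll=[0,0,0,0,0,0,0,0,0,0],
)

```text
t: 13.65
position: [0.5226, -0.0553, 0.0482]
eef_rot: [-0.166, -3.136, 0.004]
ft_force: [-4.3, -4.9, 1.6]
gripper_width: 0.099
grip_force: 39.4
```

>>> carry_out(
  jaw=[-1,-1,-1,-1,-1,-1,-1,-1,-1,-1],
  offset=[
    [0,0,-0.005],
    [0,0,-0.01],
    [0,0,-0.015],
    [0,0,-0.02],
    [0,0,-0.02],
    [0,0,-0.02],
    [0,0,-0.02],
    [0,0,-0.02],
    [0,0,-0.02],
    [0,0,-0.02],
  ],
  roll=[0,0,0,0,0,0,0,0,0,0],
)

```text
t: 14.65
position: [0.5227, -0.0554, 0.0472]
eef_rot: [-0.166, -3.137, 0.005]
ft_force: [-11.2, -4.6, 14.9]
gripper_width: 0.098
grip_force: 40.7
```

```bash
python3 - <<'E'
from pose import *
np.set_printoptions(precision=4,suppress=True)
g=grab('scene','s8.png')
us=[cross(g,u,3) for u in((405,232),(381,237.5),(356,243),(330,250))];print('scene',np.array(us),fit(g,us,M)[0])
f=grab('wrist','w8.png')
E
```

```text
scene [[405.1346 232.5994]
 [380.1676 238.3709]
 [355.5541 244.2242]
 [330.0209 250.4017]] [ 0.5537  0.25   -0.1005 -0.0004]
```

The scene fit gives a tilt of 0.000 and the force rises against the pads, so the stage is level. Next I release, rise, turn the tool and go above the dishes.

>>> carry_out(
  jaw=[-0.3,-0.3,-0.3,0.6,0.6,0.6,0.6,0.6,0.6,0.6],
  offset=[
    [0,0,0.005],
    [0,0,0.005],
    [0,0,0.15],
    [0,0,0.4],
    [0,0,0.6],
    [0,0,0.75],
    [0,-0.15,0.75],
    [-0.1,-0.3,0.75],
    [-0.2,-0.45,0.75],
    [-0.35,-0.55,0.75],
  ],
  roll=[0,0,0,0,-0.02,-0.04,-0.06,-0.08,-0.1,-0.12],
)

```text
t: 15.75
position: [0.4536, -0.1652, 0.1934]
eef_rot: [1.315, 2.852, 0.001]
ft_force: [0.1, -0.0, 0.2]
gripper_width: 0.8
grip_force: 0.0
```

>>> carry_out(
  jaw=[0.6,0.6,0.6,0.6,0.6,0.6,0.6,0.6,0.6,0.6],
  offset=[
    [0,0,0],
    [0,0,0],
    [0,0,0],
    [0,0,0],
    [0,0,0],
    [0,0,0],
    [0,0,0],
    [0,0,0],
    [0,0,0],
    [0,0,0],
  ],
  roll=[-0.02,-0.04,-0.06,-0.08,-0.1,-0.12,-0.13,-0.13,-0.13,-0.13],
)

```text
t: 16.75
position: [0.4535, -0.1638, 0.1937]
eef_rot: [2.334, 2.103, 0.001]
ft_force: [-0.1, 0.7, -0.3]
gripper_width: 0.801
grip_force: 0.0
```

```bash
python3 - <<'E'
from pose import *
import pickle
np.set_printoptions(precision=4,suppress=True)
f=grab('wrist','w9.png');pickle.dump(f,open('w9.pkl','wb'));s=robot.sense();print(s['position'],s['eef_rot'])
for p in([.4515,-.1645,.016],[.4587,-.2689,.016],[.5489,-.286,.016]):print(proj(f,p))
E
```

```text
[ 0.4534 -0.1638  0.1937] [2.3342 2.1024 0.0005]
[273.1186 183.4295]
[289.8371 276.1666]
[373.4463 282.4549]
```

View pics/w9.png

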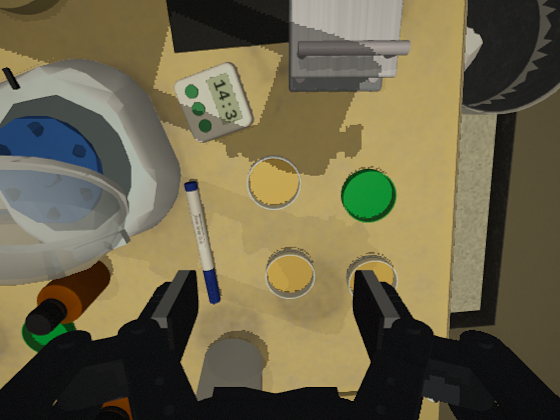

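The wrist view shows the dish rims centred at (274,183) and (290,274), matching predictions, with the third at (372,282) partly behind a finger. The green look-alike is at (368,195). I descend on the first dish and watch the force.

>>> carry_out(
  jaw=[0.6,0.6,0.6,0.6,0.6,0.6,0.6,0.6,0.6,0.6],
  offset=[
    [0,0,-0.15],
    [0,0,-0.3],
    [0,0,-0.45],
    [0,0,-0.6],
    [0,0,-0.7],
    [0,0,-0.8],
    [0,0,-0.85],
    [0,0,-0.9],
    [0,0,-0.9],
    [0,0,-0.9],
  ],
  roll=[0,0,0,0,0,0,0,0,0,0],
)

```text
t: 17.8
position: [0.4538, -0.1642, 0.0144]
eef_rot: [2.334, 2.101, 0.001]
ft_force: [0.5, -0.5, 0.4]
gripper_width: 0.804
grip_force: 0.0
```

```bash
python3 - <<'E'
from pose import *
import pickle
np.set_printoptions(precision=4,suppress=True)
f=grab('wrist','w10.png');pickle.dump(f,open('w10.pkl','wb'));s=robot.sense();print(s['position'],s['ft_force'])
E
```

```text
[ 0.4541 -0.1643  0.0148] [0.0267 0.147  0.4865]
```

View pics/w10.png

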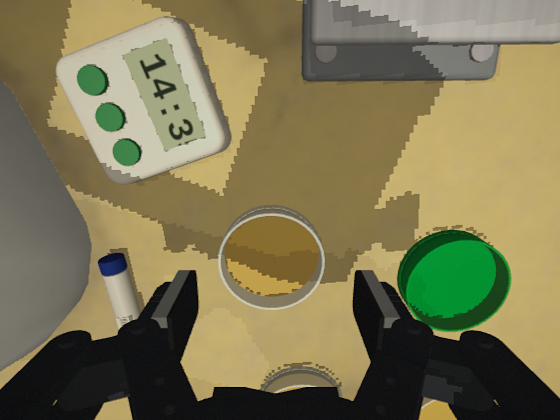

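Tips are still well above the dish: the pads are at columns 190 and 360, and the rim centre is at (272,261). I keep descending in steps.

```bash
python3 - <<'E'
from pose import *
import pickle
np.set_printoptions(precision=4,suppress=True)
print(onz(pickle.load(open('w10.pkl','rb')),(272,261),.016),onz(pickle.load(open('w9.pkl','rb')),(274,183),.016),onz(pickle.load(open('w9.pkl','rb')),(290,274),.016))
E
```

```text
[ 0.4525 -0.1631  0.016 ] [ 0.4524 -0.1642  0.016 ] [ 0.4591 -0.2663  0.016 ]
```

>>> carry_out(
  jaw=[0.6,0.6,0.6,0.6,0.6,0.6,0.6,0.6,0.6,0.6],
  offset=[
    [0,0,-0.03],
    [0,0,-0.06],
    [0,0,-0.09],
    [0,0,-0.11],
    [0,0,-0.12],
    [0,0,-0.12],
    [0,0,-0.12],
    [0,0,-0.12],
    [0,0,-0.12],
    [0,0,-0.12],
  ],
  roll=[0,0,0,0,0,0,0,0,0,0],
)

```text
t: 18.85
position: [0.4534, -0.164, -0.0101]
eef_rot: [2.335, 2.101, 0.0]
ft_force: [-0.6, -0.0, -0.5]
gripper_width: 0.798
grip_force: 0.0
```

>>> carry_out(
  jaw=[0.6,0.6,0.6,0,0,0,0,0,0,0],
  newtons=25,
  offset=[
    [0,0,-0.025],
    [0,0,-0.05],
    [0,0,-0.05],
    [0,0,-0.05],
    [0,0,-0.05],
    [0,0,-0.05],
    [0,0,-0.05],
    [0,0,-0.05],
    [0,0,-0.05],
    [0,0,-0.05],
  ],
  roll=[0,0,0,0,0,0,0,0,0,0],
)

```text
t: 19.85
position: [0.4533, -0.1639, -0.0203]
eef_rot: [2.335, 2.101, 0.0]
ft_force: [0.8, 0.3, -0.1]
gripper_width: 0.615
grip_force: 26.2
```

>>> carry_out(
  jaw=[0,0,0,0,0,0,0,0,0,0],
  offset=[
    [0,0,0.1],
    [0,0,0.25],
    [0,0,0.4],
    [0,0,0.55],
    [0,0,0.7],
    [0,0,0.85],
    [0.1,0.1,0.9],
    [0.2,0.2,0.9],
    [0.3,0.3,0.9],
    [0.3,0.3,0.9],
  ],
  roll=[0,0,0,0,0,0,0,0,0,0],
)

```text
t: 20.85
position: [0.5149, -0.1018, 0.1596]
eef_rot: [-2.331, -2.105, -0.002]
ft_force: [0.8, -1.2, 0.5]
gripper_width: 0.614
grip_force: 26.5
```

>>> carry_out(
  jaw=[0,0,0,0,0,0,0,0,0,0],
  offset=[
    [0.04,0.15,0],
    [0.08,0.3,0],
    [0.11,0.45,0],
    [0.11,0.6,0],
    [0.11,0.75,0],
    [0.11,0.85,0],
    [0.11,0.9,0],
    [0.11,0.94,0],
    [0.11,0.94,0],
    [0.11,0.94,0],
  ],
  roll=[0,0,0,0,0,0,0,0,0,0],
)

```text
t: 21.85
position: [0.5353, 0.0832, 0.1597]
eef_rot: [2.336, 2.1, -0.001]
ft_force: [-0.8, 0.1, 0.3]
gripper_width: 0.616
grip_force: 26.5
```

```bash
python3 - <<'E'
from pose import *
import pickle
np.set_printoptions(precision=4,suppress=True)
f=grab('wrist','w11.png');pickle.dump(f,open('w11.pkl','wb'));s=robot.sense();print(s['position'],s['eef_rot'],s['ft_force'])
w=world([.5525,.2508,-.099,0],M);print(w);print([proj(f,p) for p in w])
E
```

```text
[0.5353 0.0831 0.1597] [ 2.3361  2.0998 -0.0006] [-0.1207 -0.1835 -1.3104]
[[0.5489 0.215  0.046 ]
 [0.5424 0.1493 0.046 ]
 [0.5359 0.0836 0.046 ]
 [0.5294 0.0179 0.046 ]]
[array([274.5071,  18.4981]), array([275.1405, 115.9067]), array([275.6837, 199.4354]), array([276.1546, 271.8534])]
```

View pics/w11.png

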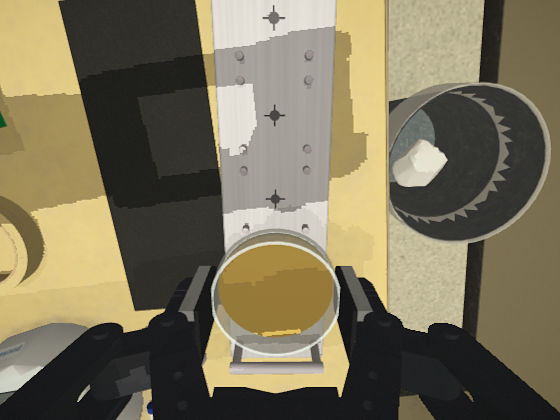

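The wrist view shows marks at (274,17), (274,115) and (276,198), matching predictions within 1 px. The held dish rim is centred at about (275,299). I check the dish offset numerically.

```bash
python3 - <<'E'
from pose import *
import pickle
np.set_printoptions(precision=4,suppress=True)
f=pickle.load(open('w11.pkl','rb'))
uv=[cross(f,u) for u in((274,17),(274,115),(276,198))];q,r=fit(f,uv,M[:3],0.);print(q,r.round(1));print(world([*q,0],M))
z=.1597+.0203+.016
print('held dish centre',onz(f,(275.5,299),z),'edges',onz(f,(275,243),z),onz(f,(275,355),z),onz(f,(212,299),z),onz(f,(338,299),z))
E
```

```text
[ 0.5528  0.2519 -0.1043] [-0.3  0.7  0.6 -0.6 -0.3 -0.3]
[[0.5491 0.2161 0.046 ]
 [0.5422 0.1504 0.046 ]
 [0.5353 0.0848 0.046 ]
 [0.5284 0.0191 0.046 ]]
held dish centre [0.5357 0.0838 0.196 ] edges [0.5381 0.1085 0.196 ] [0.5326 0.0563 0.196 ] [0.5099 0.0866 0.196 ] [0.5611 0.0811 0.196 ]
```

>>> carry_out(
  jaw=[0,0,0,0,0,0,0,0,0,0],
  offset=[
    [0,0.005,-0.12],
    [0,0.005,-0.24],
    [0,0.005,-0.36],
    [0,0.005,-0.46],
    [0,0.005,-0.54],
    [0,0.005,-0.6],
    [0,0.005,-0.64],
    [0,0.005,-0.665],
    [0,0.005,-0.665],
    [0,0.005,-0.665],
  ],
  roll=[0,0,0,0,0,0,0,0,0,0],
)

```text
t: 22.9
position: [0.5359, 0.085, 0.0275]
eef_rot: [2.335, 2.101, 0.002]
ft_force: [0.4, -0.3, -0.2]
gripper_width: 0.615
grip_force: 26.5
```

>>> carry_out(
  jaw=[0.35,0.5,0.6,0.6,0.6,0.6,0.6,0.6,0.6,0.6],
  offset=[
    [0,0,0],
    [0,0,0],
    [0,0,0],
    [0,0,0.1],
    [0,0,0.25],
    [0,0,0.4],
    [0,0,0.55],
    [0,0,0.68],
    [0,0,0.68],
    [0,0,0.68],
  ],
  roll=[0,0,0,0,0,0,0,0,0,0],
)

```text
t: 23.9
position: [0.5355, 0.0851, 0.1631]
eef_rot: [2.334, 2.101, 0.002]
ft_force: [-0.2, -0.2, -0.2]
gripper_width: 0.799
grip_force: 0.0
```

>>> carry_out(
  jaw=[0.6,0.6,0.6,0.6,0.6,0.6,0.6,0.6,0.6,0.6],
  offset=[
    [0,-0.15,0.05],
    [0,-0.3,0.05],
    [-0.05,-0.45,0.05],
    [-0.1,-0.6,0.05],
    [-0.15,-0.75,0.05],
    [-0.19,-0.88,0.05],
    [-0.19,-0.88,0.05],
    [-0.19,-0.88,0.05],
    [-0.19,-0.88,0.05],
    [-0.19,-0.88,0.05],
  ],
  roll=[0,0,0,0,0,0,0,0,0,0],
)

```text
t: 24.9
position: [0.4973, -0.0899, 0.1722]
eef_rot: [-2.333, -2.103, 0.0]
ft_force: [-0.6, -0.3, 0.3]
gripper_width: 0.8
grip_force: 0.0
```

>>> carry_out(
  jaw=[0.6,0.6,0.6,0.6,0.6,0.6,0.6,0.6,0.6,0.6],
  offset=[
    [0,-0.15,0],
    [0,-0.3,0],
    [-0.05,-0.45,0],
    [-0.1,-0.6,0],
    [-0.15,-0.75,0],
    [-0.19,-0.88,0],
    [-0.19,-0.88,0],
    [-0.19,-0.88,0],
    [-0.19,-0.88,0],
    [-0.19,-0.88,0],
  ],
  roll=[0,0,0,0,0,0,0,0,0,0],
)

```text
t: 25.9
position: [0.4598, -0.2658, 0.1728]
eef_rot: [-2.333, -2.104, -0.001]
ft_force: [-0.2, 0.7, -0.2]
gripper_width: 0.802
grip_force: 0.0
```

```bash
cat > dish.py <<'E'
from pose import *
def dishes(f,z=.008,amin=150):
    h=cv2.cvtColor(np.ascontiguousarray(f['frame']),cv2.COLOR_RGB2HSV)
    m=((h[...,0]>=13)&(h[...,0]<=22)&(h[...,1]>=140)&(h[...,2]>80)).astype(np.uint8)
    m=cv2.morphologyEx(m,cv2.MORPH_OPEN,np.ones((3,3)))
    c,_=cv2.findContours(m,0,2);o=[]
    for k in c:
        if cv2.contourArea(k)>amin:
            k=cv2.convexHull(k);e=cv2.fitEllipse(k);p=onz(f,e[0],z);o.append((np.round(e[0]).tolist(),np.round(e[1]).tolist(),np.round(p,4).tolist(),cv2.contourArea(k)))
    return o
E
python3 - <<'E'
from dish import *
import pickle
for n in('w9','w10'):
    print(n);[print(o) for o in dishes(pickle.load(open(n+'.pkl','rb')))]
f=grab('wrist','w12.png');pickle.dump(f,open('w12.pkl','wb'));print('now',robot.sense()['position']);[print(o) for o in dishes(f)]
h=cv2.cvtColor(np.ascontiguousarray(f['frame']),cv2.COLOR_RGB2HSV);u=proj(f,[.459,-.2663,.008]).astype(int);print(u,h[u[1],u[0]],h[u[1],u[0]+70])
E
```

```text
w9
([112.0, 413.0], [24.0, 42.0], [0.2136, -0.4452, 0.008], 228.5)
([59.0, 304.0], [36.0, 47.0], [0.1929, -0.2812, 0.008], 1204.5)
([378.0, 272.0], [20.0, 37.0], [0.5559, -0.2783, 0.008], 462.0)
([289.0, 274.0], [36.0, 44.0], [0.4585, -0.2702, 0.008], 1209.5)
([273.0, 181.0], [46.0, 48.0], [0.4518, -0.1643, 0.008], 1695.5)
w10
([437.0, 416.0], [31.0, 38.0], [0.5431, -0.2838, 0.008], 504.5)
([271.0, 255.0], [80.0, 93.0], [0.4519, -0.1637, 0.008], 5797.0)
now [ 0.45975562 -0.26587661  0.17279738]
([69.0, 328.0], [44.0, 67.0], [0.218, -0.4022, 0.008], 1836.5)
([2.0, 211.0], [43.0, 54.0], [0.1905, -0.2636, 0.008], 996.0)
([368.0, 197.0], [45.0, 52.0], [0.5486, -0.286, 0.008], 1805.0)
([274.0, 189.0], [48.0, 51.0], [0.4586, -0.2693, 0.008], 1894.5)
[274 186] [ 22 142 198] [ 21  85 102]
```

>>> carry_out(
  jaw=[0.6,0.6,0.6,0.6,0.6,0.6,0.6,0.6,0.6,0.6],
  offset=[
    [0,-0.017,-0.15],
    [0,-0.017,-0.3],
    [0,-0.017,-0.45],
    [0,-0.017,-0.6],
    [0,-0.017,-0.7],
    [0,-0.017,-0.8],
    [0,-0.017,-0.88],
    [0,-0.017,-0.93],
    [0,-0.017,-0.965],
    [0,-0.017,-0.965],
  ],
  roll=[0,0,0,0,0,0,0,0,0,0],
)

```text
t: 26.95
position: [0.459, -0.2698, -0.0209]
eef_rot: [-2.334, -2.101, 0.0]
ft_force: [0.4, -0.5, 0.9]
gripper_width: 0.801
grip_force: 0.0
```

>>> carry_out(
  jaw=[0,0,0,0,0,0,0,0,0,0],
  newtons=30,
  offset=[
    [0,0,0],
    [0,0,0],
    [0,0,0],
    [0,0,0],
    [0,0,0.05],
    [0,0,0.2],
    [0,0,0.4],
    [0,0,0.6],
    [0,0,0.8],
    [0,0,0.9],
  ],
  roll=[0,0,0,0,0,0,0,0,0,0],
)

```text
t: 27.95
position: [0.4605, -0.2713, 0.1649]
eef_rot: [2.33, 2.097, 0.002]
ft_force: [0.6, -0.7, -1.4]
gripper_width: 0.61
grip_force: 31.6
```

>>> carry_out(
  jaw=[0,0,0,0,0,0,0,0,0,0],
  offset=[
    [0.04,0.15,0],
    [0.08,0.3,0],
    [0.13,0.45,0],
    [0.18,0.6,0],
    [0.22,0.75,0],
    [0.22,0.9,0],
    [0.22,1.0,0],
    [0.22,1.0,0],
    [0.22,1.0,0],
    [0.22,1.0,0],
  ],
  roll=[0,0,0,0,0,0,0,0,0,0],
)

```text
t: 28.95
position: [0.5032, -0.0712, 0.1599]
eef_rot: [2.336, 2.1, -0.001]
ft_force: [0.0, -0.3, 0.4]
gripper_width: 0.609
grip_force: 31.6
```

>>> carry_out(
  jaw=[0,0,0,0,0,0,0,0,0,0],
  offset=[
    [0.04,0.15,0],
    [0.08,0.3,0],
    [0.13,0.45,0],
    [0.18,0.6,0],
    [0.19,0.75,0],
    [0.19,0.9,0],
    [0.19,1.0,0],
    [0.19,1.0,0],
    [0.19,1.0,0],
    [0.19,1.0,0],
  ],
  roll=[0,0,0,0,0,0,0,0,0,0],
)

```text
t: 29.95
position: [0.5415, 0.1282, 0.1597]
eef_rot: [2.337, 2.099, -0.001]
ft_force: [0.5, 0.1, -0.3]
gripper_width: 0.614
grip_force: 31.6
```

>>> carry_out(
  jaw=[0,0,0,0,0,0,0,0,0,0],
  offset=[
    [0,0.05,0],
    [0,0.1,0],
    [0,0.1,0],
    [0,0.1,0],
    [0,0.1,0],
    [0,0.1,0],
    [0,0.1,0],
    [0,0.1,0],
    [0,0.1,0],
    [0,0.1,0],
  ],
  roll=[0,0,0,0,0,0,0,0,0,0],
)

```text
t: 30.95
position: [0.5413, 0.1496, 0.1597]
eef_rot: [2.335, 2.101, 0.0]
ft_force: [-0.5, 0.5, -0.5]
gripper_width: 0.614
grip_force: 31.6
```

```bash
cat >> dish.py <<'E'
def held(f,bottom):  # amber blob of the held dish, agar 8 mm above its underside
    return [(o[2],o[0],o[1]) for o in dishes(f,bottom+.008,2000)]
E
python3 - <<'E'
from dish import *
import pickle
f=grab('wrist','w13.png');p=robot.sense()['position'];print(p)
w11=pickle.load(open('w11.pkl','rb'));print('w11',held(w11,.1597+.0203))
print(held(f,p[2]+.0203))
uv=[cross(f,u) for u in [proj(f,x) for x in world([.5528,.2519,-.1043,0],M[:2])] if 8<u[1]<410];print(uv,[proj(f,x) for x in world([.5528,.2519,-.1043,0],M[:2])])
E
```

```text
[0.54127748 0.14958596 0.15975479]
w11 [([0.5356, 0.0833, 0.188], [275.0, 290.0], [91.0, 113.0])]
[([0.5417, 0.1522, 0.1881], [275.0, 285.0], [92.0, 113.0])]
[(np.float64(275.2538933068257), np.float64(115.87972166998011)), (np.float64(275.8430884184309), np.float64(199.5154109589041))] [array([275.9849278 , 115.39084387]), array([275.98495959, 198.97659927])]
```

>>> carry_out(
  jaw=[0,0,0,0,0,0,0,0,0,0],
  offset=[
    [0.002,-0.009,-0.12],
    [0.002,-0.009,-0.24],
    [0.002,-0.009,-0.36],
    [0.002,-0.009,-0.46],
    [0.002,-0.009,-0.54],
    [0.002,-0.009,-0.6],
    [0.002,-0.009,-0.64],
    [0.002,-0.009,-0.665],
    [0.002,-0.009,-0.665],
    [0.002,-0.009,-0.665],
  ],
  roll=[0,0,0,0,0,0,0,0,0,0],
)

```text
t: 32.0
position: [0.5424, 0.1479, 0.0275]
eef_rot: [2.334, 2.101, 0.002]
ft_force: [0.9, 0.2, 0.2]
gripper_width: 0.614
grip_force: 31.6
```

>>> carry_out(
  jaw=[0.35,0.5,0.6,0.6,0.6,0.6,0.6,0.6,0.6,0.6],
  offset=[
    [0,0,0],
    [0,0,0],
    [0,0,0],
    [0,0,0.1],
    [0,0,0.25],
    [0,0,0.4],
    [0,-0.1,0.55],
    [0,-0.25,0.73],
    [0,-0.4,0.73],
    [0,-0.55,0.73],
  ],
  roll=[0,0,0,0,0,0,0,0,0,0],
)

```text
t: 33.0
position: [0.5427, 0.0369, 0.1751]
eef_rot: [2.332, 2.1, 0.005]
ft_force: [0.9, 0.4, -0.6]
gripper_width: 0.794
grip_force: 0.0
```

>>> carry_out(
  jaw=[0.6,0.6,0.6,0.6,0.6,0.6,0.6,0.6,0.6,0.6],
  offset=[
    [0,-0.15,0],
    [0,-0.3,0],
    [0,-0.45,0],
    [0,-0.6,0],
    [0,-0.75,0],
    [0,-0.9,0],
    [0,-1,0],
    [0,-1,0],
    [0,-1,0],
    [0,-1,0],
  ],
  roll=[0,0,0,0,0,0,0,0,0,0],
)

```text
t: 34.0
position: [0.5417, -0.1613, 0.1728]
eef_rot: [-2.334, -2.102, -0.001]
ft_force: [-0.3, 0.0, 0.3]
gripper_width: 0.799
grip_force: 0.0
```

>>> carry_out(
  jaw=[0.6,0.6,0.6,0.6,0.6,0.6,0.6,0.6,0.6,0.6],
  offset=[
    [0,-0.15,0],
    [0,-0.3,0],
    [0.02,-0.45,0],
    [0.04,-0.6,0],
    [0.04,-0.63,0],
    [0.04,-0.63,0],
    [0.04,-0.63,0],
    [0.04,-0.63,0],
    [0.04,-0.63,0],
    [0.04,-0.63,0],
  ],
  roll=[0,0,0,0,0,0,0,0,0,0],
)

```text
t: 35.0
position: [0.5498, -0.2873, 0.173]
eef_rot: [2.334, 2.102, 0.0]
ft_force: [-1.0, 0.1, 0.2]
gripper_width: 0.8
grip_force: 0.0
```

```bash
python3 - <<'E'
from dish import *
f=grab('wrist','w14.png');p=robot.sense()['position'];print(p);[print(o) for o in dishes(f)]
g=grab('scene','s14.png');[print(o) for o in dishes(g,.054,60)]
E
```

```text
[ 0.54980042 -0.28753257  0.17298458]
([273.0, 184.0], [49.0, 51.0], [0.5484, -0.2857, 0.008], 1930.5)
([214.0, 304.0], [18.0, 21.0], [0.5649, -0.2874, 0.054], 266.0)
([356.0, 243.0], [15.0, 19.0], [0.5368, 0.0827, 0.054], 220.5)
([381.0, 237.0], [15.0, 19.0], [0.5432, 0.1478, 0.054], 209.5)
```

>>> carry_out(
  jaw=[0.6,0.6,0.6,0.6,0.6,0.6,0.6,0.6,0.6,0.6],
  offset=[
    [-0.004,0.009,-0.15],
    [-0.004,0.009,-0.3],
    [-0.004,0.009,-0.45],
    [-0.004,0.009,-0.6],
    [-0.004,0.009,-0.7],
    [-0.004,0.009,-0.8],
    [-0.004,0.009,-0.88],
    [-0.004,0.009,-0.93],
    [-0.004,0.009,-0.965],
    [-0.004,0.009,-0.965],
  ],
  roll=[0,0,0,0,0,0,0,0,0,0],
)

```text
t: 36.1
position: [0.5486, -0.2861, -0.021]
eef_rot: [-2.334, -2.101, 0.0]
ft_force: [0.2, 0.7, -0.9]
gripper_width: 0.8
grip_force: 0.0
```

>>> carry_out(
  jaw=[0,0,0,0,0,0,0,0,0,0],
  newtons=30,
  offset=[
    [0,0,0],
    [0,0,0],
    [0,0,0],
    [0,0,0],
    [0,0,0.05],
    [0,0,0.2],
    [0,0,0.4],
    [0,0,0.6],
    [0,0,0.8],
    [0,0,0.9],
  ],
  roll=[0,0,0,0,0,0,0,0,0,0],
)

```text
t: 37.1
position: [0.5502, -0.2872, 0.1654]
eef_rot: [2.33, 2.097, 0.003]
ft_force: [-0.7, -0.5, 0.8]
gripper_width: 0.607
grip_force: 31.6
```

>>> carry_out(
  jaw=[0,0,0,0,0,0,0,0,0,0],
  offset=[
    [0,0.15,0],
    [0,0.3,0],
    [0,0.45,0],
    [0,0.6,0],
    [0,0.75,0],
    [0,0.9,0],
    [0,1.0,0],
    [0,1.0,0],
    [0,1.0,0],
    [0,1.0,0],
  ],
  roll=[0,0,0,0,0,0,0,0,0,0],
)

```text
t: 38.1
position: [0.5488, -0.0872, 0.1599]
eef_rot: [2.336, 2.1, -0.001]
ft_force: [0.2, -0.7, 0.1]
gripper_width: 0.61
grip_force: 31.6
```

>>> carry_out(
  jaw=[0,0,0,0,0,0,0,0,0,0],
  offset=[
    [0,0.15,0],
    [0,0.3,0],
    [0,0.45,0],
    [0,0.6,0],
    [0,0.75,0],
    [0,0.9,0],
    [0,1.0,0],
    [0,1.0,0],
    [0,1.0,0],
    [0,1.0,0],
  ],
  roll=[0,0,0,0,0,0,0,0,0,0],
)

```text
t: 39.1
position: [0.5491, 0.1122, 0.1597]
eef_rot: [2.337, 2.099, -0.001]
ft_force: [-0.2, -0.1, -0.2]
gripper_width: 0.613
grip_force: 31.6
```

>>> carry_out(
  jaw=[0,0,0,0,0,0,0,0,0,0],
  offset=[
    [0,0.15,0],
    [0,0.3,0],
    [0,0.45,0],
    [0,0.51,0],
    [0,0.51,0],
    [0,0.51,0],
    [0,0.51,0],
    [0,0.51,0],
    [0,0.51,0],
    [0,0.51,0],
  ],
  roll=[0,0,0,0,0,0,0,0,0,0],
)

```text
t: 40.1
position: [0.549, 0.2151, 0.1598]
eef_rot: [2.336, 2.1, 0.0]
ft_force: [-0.4, -0.1, 0.6]
gripper_width: 0.612
grip_force: 31.6
```

```bash
python3 - <<'E'
from dish import *
f=grab('wrist','w15.png');p=robot.sense()['position'];print(p);print(held(f,p[2]+.0203))
e=[proj(f,x) for x in world([.5528,.2519,-.1043,0],M[:1])];print(e,[cross(f,u) for u in e])
E
```

```text
[0.54895279 0.21526443 0.15980052]
[([0.5494, 0.2174, 0.1881], [275.0, 285.0], [92.0, 113.0])]
[array([274.96814207, 198.93179012])] [(np.float64(274.4245765186916), np.float64(199.4295414719626))]
```

>>> carry_out(
  jaw=[0,0,0,0,0,0,0,0,0,0],
  offset=[
    [0,-0.006,-0.12],
    [0,-0.006,-0.24],
    [0,-0.006,-0.36],
    [0,-0.006,-0.46],
    [0,-0.006,-0.54],
    [0,-0.006,-0.6],
    [0,-0.006,-0.64],
    [0,-0.006,-0.665],
    [0,-0.006,-0.665],
    [0,-0.006,-0.665],
  ],
  roll=[0,0,0,0,0,0,0,0,0,0],
)

```text
t: 41.15
position: [0.5496, 0.2146, 0.0276]
eef_rot: [2.335, 2.101, 0.003]
ft_force: [1.0, -0.2, -1.2]
gripper_width: 0.611
grip_force: 31.6
```

>>> carry_out(
  jaw=[0.35,0.5,0.6,0.6,0.6,0.6,0.6,0.6,0.6,0.6],
  offset=[
    [0,0,0],
    [0,0,0],
    [0,0,0],
    [0,0,0.1],
    [0,0,0.25],
    [0,0,0.4],
    [0,-0.1,0.55],
    [0,-0.25,0.73],
    [0,-0.4,0.8],
    [0,-0.55,0.9],
  ],
  roll=[0,0,0,0,0,0,0,0,0,0],
)

```text
t: 42.15
position: [0.5487, 0.1035, 0.2078]
eef_rot: [2.334, 2.102, 0.001]
ft_force: [0.3, 0.0, -0.8]
gripper_width: 0.796
grip_force: 0.0
```

>>> carry_out(
  jaw=[0.6,0.6,0.6,0.6,0.6,0.6,0.6,0.6,0.6,-0.3],
  offset=[
    [0,-0.15,0],
    [0,-0.3,0],
    [0,-0.45,0],
    [-0.03,-0.6,0],
    [-0.06,-0.75,0],
    [-0.1,-0.8,0],
    [-0.12,-0.8,0],
    [-0.12,-0.8,0],
    [-0.12,-0.8,0],
    [-0.12,-0.8,0],
  ],
  roll=[0.02,0.04,0.06,0.08,0.1,0.12,0.14,0.16,0.18,0.2],
)

```text
t: 43.15
position: [0.5248, -0.0557, 0.2069]
eef_rot: [0.646, 3.074, 0.0]
ft_force: [-0.1, 0.0, -0.9]
gripper_width: 0.647
grip_force: 0.0
```

```bash
python3 - <<'E'
from dish import *
import pickle
f=grab('wrist','w16.png');pickle.dump(f,open('w16.pkl','wb'));p=robot.sense();print(p['position'],p['eef_rot']);print('stage',world([.5528,.2519,-.1043,0],M).round(4).tolist())
[print(o) for o in dishes(f,.054)]
t=grab('top','t16.png');[print('top',o) for o in dishes(t,.054,60)]
E
```

```text
[ 0.52480941 -0.05562852  0.20684007] [6.41587458e-01 3.07514013e+00 1.47553752e-04]
stage [[0.5491, 0.2161, 0.046], [0.5422, 0.1505, 0.046], [0.5353, 0.0848, 0.046], [0.5284, 0.0192, 0.046]]
([425.0, 138.0], [49.0, 59.0], [0.5355, 0.0842, 0.054], 2218.5)
([500.0, 114.0], [47.0, 62.0], [0.5419, 0.1492, 0.054], 2242.0)
```

View pics/w16.png

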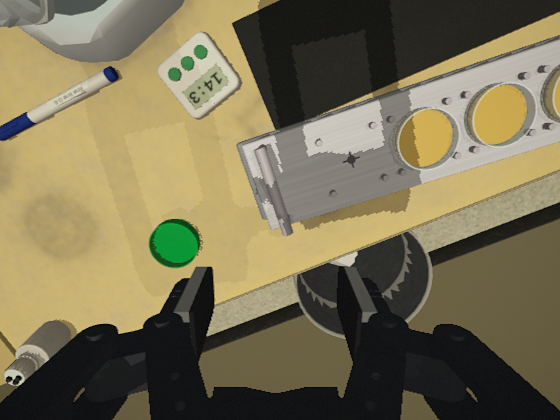

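The wrist view shows two dishes centred on places 2 and 1, with amber centres at (425,138) and (500,114), within 1 mm of their marks. The third is at place 0 at the image edge, and the handle bar is at (275,190). Next I pinch the handle.

>>> carry_out(
  jaw=[-0.3,-0.3,-0.3,-0.3,-0.3,-0.3,-0.3,-0.3,-0.3,-0.3],
  offset=[
    [-0.01,0,0],
    [-0.01,0,0],
    [-0.01,0,-0.15],
    [-0.01,0,-0.3],
    [-0.01,0,-0.45],
    [-0.01,0,-0.55],
    [-0.01,0,-0.65],
    [-0.01,0,-0.73],
    [-0.01,0,-0.8],
    [-0.01,0,-0.8],
  ],
  roll=[0.02,0.04,0.049,0.049,0.049,0.049,0.049,0.049,0.049,0.049],
)

```text
t: 44.25
position: [0.5211, -0.0552, 0.0444]
eef_rot: [-0.177, -3.132, -0.001]
ft_force: [-1.4, -0.1, -0.9]
gripper_width: 0.352
grip_force: 0.0
```

>>> carry_out(
  jaw=[-1,-1,-1,-1,-1,-1,-1,-1,-1,-1],
  newtons=60,
  offset=[
    [0,0,0],
    [0,0,0],
    [0,0,0],
    [0,0,0],
    [0,0,0],
    [0,0,0],
    [0,0,0],
    [0,0,0],
    [0,0,0],
    [0,0,0],
  ],
  roll=[0,0,0,0,0,0,0,0,0,0],
)

```text
t: 45.25
position: [0.5236, -0.0556, 0.0477]
eef_rot: [0.175, 3.135, 0.0]
ft_force: [-0.1, 0.4, 5.6]
gripper_width: 0.091
grip_force: 59.1
```

```bash
python3 - <<'E'
from dish import *
g=grab('scene','s17.png');[print(o) for o in dishes(g,.054,60)]
s=robot.sense();print(s['position'],s['ft_force'],s['gripper_width'])
E
```

```text
([356.0, 243.0], [16.0, 19.0], [0.537, 0.0828, 0.054], 228.5)
([381.0, 237.0], [15.0, 19.0], [0.5432, 0.1478, 0.054], 209.5)
([406.0, 231.0], [15.0, 19.0], [0.5511, 0.2138, 0.054], 214.5)
[ 0.52354253 -0.05558767  0.0477171 ] [-1.07392013  0.65401418  5.24761318] 0.0885980080406579
```

>>> carry_out(
  jaw=[-1,-1,-1,-1,-1,-1,-1,-1,-1,-1],
  offset=[
    [0,0.002,0.015],
    [0,0.004,0.03],
    [0,0.006,0.05],
    [0,0.01,0.07],
    [0,0.013,0.09],
    [0,0.016,0.11],
    [0.002,0.02,0.13],
    [0.002,0.025,0.15],
    [0.003,0.03,0.165],
    [0.003,0.032,0.17],
  ],
  roll=[0,0,0,0,0,0,0,0,0,0],
)

```text
t: 46.3
position: [0.524, -0.0505, 0.0791]
eef_rot: [0.175, 3.136, -0.004]
ft_force: [6.2, -3.3, -7.0]
gripper_width: 0.089
grip_force: 58.3
```

```bash
python3 - <<'E'
from dish import *
np.set_printoptions(precision=4,suppress=True)
g=grab('scene');[print(o[0],o[1]) for o in dishes(g,.054,60)]
for t in(0,.1,.12,.14,.2,.262):print(t,[proj(g,x+[.0015,-.0015,0]) for x in world([.5528,.2519,-.1043,t],M[:3]+[0,0,.008])])
E
```

```text
[358.0, 240.0] [14.0, 20.0]
[382.0, 235.0] [14.0, 19.0]
[407.0, 231.0] [13.0, 19.0]
0 [array([406.0768, 231.1766]), array([381.2846, 236.9447]), array([356.1026, 242.8034])]
0.1 [array([406.9463, 230.4003]), array([382.7722, 234.9332]), array([357.9669, 239.5845])]
0.12 [array([407.1347, 230.2441]), array([383.1166, 234.5209]), array([358.4216, 238.9182])]
0.14 [array([407.3277, 230.0879]), array([383.4765, 234.1056]), array([358.9036, 238.2449])]
0.2 [array([407.934, 229.619]), array([384.6482, 232.8436]), array([360.5131, 236.1858])]
0.262 [array([408.6015, 229.1358]), array([386.0013, 231.5181]), array([362.4328, 234.0024])]
```

>>> carry_out(
  jaw=[-1,-1,-1,-1,-1,-1,-1,-1,-1,-1],
  offset=[
    [0,0.005,0.025],
    [0,0.011,0.05],
    [0.002,0.017,0.075],
    [0.002,0.024,0.1],
    [0.004,0.031,0.125],
    [0.004,0.038,0.15],
    [0.006,0.045,0.175],
    [0.006,0.053,0.2],
    [0.007,0.061,0.225],
    [0.008,0.066,0.24],
  ],
  roll=[0,0,0,0,0,0,0,0,0,0],
)

```text
t: 47.35
position: [0.5253, -0.0362, 0.1267]
eef_rot: [-0.175, -3.136, 0.001]
ft_force: [5.8, -1.1, -8.5]
gripper_width: 0.092
grip_force: 58.3
```

```bash
python3 - <<'E'
from dish import *
np.set_printoptions(precision=2,suppress=True)
g=grab('scene','s19.png')
us=[cross(g,u,3) for u in [proj(g,x) for x in world([.5528,.2519,-.1043,.262],M[3:])]]
D=dishes(g,.054,60);[print(o[0],o[1]) for o in D]
for t in(.2,.23,.262,.29):print(t,[proj(g,x+[.0015,-.0015,0]) for x in world([.5528,.2519,-.1043,t],M[:3]+[0,0,.008])],proj(g,world([.5528,.2519,-.1043,t],M[3:])[0]+[.0015,-.0015,0]))
print(us)
E
```

```text
[362.0, 234.0] [12.0, 20.0]
[385.0, 232.0] [12.0, 19.0]
[409.0, 229.0] [11.0, 19.0]
0.2 [array([407.93, 229.62]), array([384.65, 232.84]), array([360.51, 236.19])] [334.46 241.28]
0.23 [array([408.25, 229.38]), array([385.29, 232.2 ]), array([361.41, 235.14])] [335.44 239.84]
0.262 [array([408.6 , 229.14]), array([386.  , 231.52]), array([362.43, 234.  ])] [336.59 238.28]
0.29 [array([408.92, 228.92]), array([386.66, 230.91]), array([363.38, 233.  ])] [337.68 236.89]
[(np.float64(336.3712121212121), np.float64(238.37878787878788))]
```

Tilt is about 0.26 with the dishes in place. I hold for 2.5 s, then lower.

>>> carry_out(
  jaw=[-1,-1,-1,-1,-1,-1,-1,-1,-1,-1],
  offset=[
    [0,0,0],
    [0,0,0],
    [0,0,0],
    [0,0,0],
    [0,0,0],
    [0,0,0],
    [0,0,0],
    [0,0,0],
    [0,0,0],
    [0,0,0],
  ],
  roll=[0,0,0,0,0,0,0,0,0,0],
)

```text
t: 48.4
position: [0.5253, -0.0361, 0.1271]
eef_rot: [-0.175, -3.136, -0.0]
ft_force: [5.9, 0.2, -6.9]
gripper_width: 0.091
grip_force: 58.4
```

>>> carry_out(
  jaw=[-1,-1,-1,-1,-1,-1,-1,-1,-1,-1],
  offset=[
    [0,0,0],
    [0,0,0],
    [0,0,0],
    [0,0,0],
    [0,0,0],
    [0,0,0],
    [0,0,0],
    [0,0,0],
    [0,0,0],
    [0,0,0],
  ],
  roll=[0,0,0,0,0,0,0,0,0,0],
)

```text
t: 49.4
position: [0.5253, -0.0361, 0.1271]
eef_rot: [-0.175, -3.136, -0.0]
ft_force: [5.9, -0.0, -6.7]
gripper_width: 0.087
grip_force: 58.4
```

```bash
python3 - <<'E'
from dish import *
g=grab('scene');u=proj(g,world([.5528,.2519,-.1043,.262],M[3:])[0]);print(cross(g,u,3));[print(o[0],o[1]) for o in dishes(g,.054,60)]
E
```

```text
(np.float64(336.2282157676349), np.float64(238.37551867219918))
[362.0, 234.0] [12.0, 20.0]
[385.0, 231.0] [12.0, 20.0]
[409.0, 229.0] [11.0, 19.0]
```

>>> carry_out(
  jaw=[-1,-1,-1,-1,-1,-1,-1,-1,-1,-1],
  offset=[
    [0,0,0],
    [0,0,0],
    [0,0,0],
    [0,0,0],
    [0,-0.005,-0.02],
    [0,-0.013,-0.045],
    [-0.001,-0.021,-0.07],
    [-0.002,-0.028,-0.095],
    [-0.003,-0.035,-0.12],
    [-0.004,-0.042,-0.145],
  ],
  roll=[0,0,0,0,0,0,0,0,0,0],
)

```text
t: 50.45
position: [0.5245, -0.0452, 0.0998]
eef_rot: [0.176, 3.136, -0.002]
ft_force: [0.9, -2.9, 3.8]
gripper_width: 0.09
grip_force: 59.5
```

>>> carry_out(
  jaw=[-1,-1,-1,-1,-1,-1,-1,-1,-1,-1],
  offset=[
    [-0.001,-0.007,-0.025],
    [-0.001,-0.014,-0.05],
    [-0.002,-0.021,-0.075],
    [-0.003,-0.027,-0.1],
    [-0.003,-0.033,-0.125],
    [-0.004,-0.038,-0.15],
    [-0.004,-0.044,-0.175],
    [-0.005,-0.05,-0.2],
    [-0.005,-0.054,-0.225],
    [-0.006,-0.056,-0.24],
  ],
  roll=[0,0,0,0,0,0,0,0,0,0],
)

```text
t: 51.45
position: [0.5234, -0.055, 0.0512]
eef_rot: [0.175, 3.136, 0.002]
ft_force: [3.7, -1.5, 3.0]
gripper_width: 0.086
grip_force: 60.3
```

>>> carry_out(
  jaw=[-1,-1,-1,-1,-1,-1,-1,-1,-1,-1],
  offset=[
    [0,0,-0.01],
    [0,0,-0.02],
    [0,0,-0.03],
    [0,0,-0.03],
    [0,0,-0.03],
    [0,0,-0.03],
    [0,0,-0.03],
    [0,0,-0.03],
    [0,0,-0.03],
    [0,0,-0.03],
  ],
  roll=[0,0,0,0,0,0,0,0,0,0],
)

```text
t: 52.45
position: [0.5235, -0.0555, 0.0481]
eef_rot: [0.175, 3.135, 0.0]
ft_force: [-0.8, -1.0, 11.4]
gripper_width: 0.089
grip_force: 61.4
```

```bash
python3 - <<'E'
from dish import *
g=grab('scene');u=proj(g,world([.5528,.2519,-.1043,0],M[3:])[0]);print(u,cross(g,u,3));[print(o[0],o[2]) for o in dishes(g,.054,60)]
E
```

```text
[330.48677406 249.44348489] (np.float64(330.1111111111111), np.float64(250.3111111111111))
[356.0, 243.0] [0.5372, 0.0826, 0.054]
[381.0, 237.0] [0.5433, 0.1475, 0.054]
[406.0, 231.0] [0.551, 0.214, 0.054]
```

The stage is level with the dishes still on their marks. I release the handle, turn and pick up the place-2 dish.

>>> carry_out(
  jaw=[-0.3,-0.3,-0.3,0.6,0.6,0.6,0.6,0.6,0.6,0.6],
  offset=[
    [0,0,0.005],
    [0,0,0.005],
    [0,0,0.1],
    [0,0,0.3],
    [0,0,0.5],
    [0,0,0.6],
    [0,0.15,0.6],
    [0.03,0.3,0.6],
    [0.06,0.45,0.6],
    [0.06,0.6,0.6],
  ],
  roll=[0,0,0,0,-0.02,-0.04,-0.06,-0.08,-0.1,-0.12],
)

```text
t: 53.5
position: [0.5339, 0.0657, 0.1638]
eef_rot: [-1.324, -2.844, 0.003]
ft_force: [0.9, -0.2, 0.2]
gripper_width: 0.801
grip_force: 0.0
```

>>> carry_out(
  jaw=[0.6,0.6,0.6,0.6,0.6,0.6,0.6,0.6,0.6,0.6],
  offset=[
    [0,0.1,0],
    [0,0.1,0],
    [0,0.1,0],
    [0,0.1,0],
    [0,0.1,0],
    [0,0.1,0],
    [0,0.1,0],
    [0,0.1,0],
    [0,0.1,0],
    [0,0.1,0],
  ],
  roll=[-0.02,-0.04,-0.06,-0.08,-0.1,-0.12,-0.13,-0.13,-0.13,-0.13],
)

```text
t: 54.5
position: [0.5345, 0.0845, 0.165]
eef_rot: [-2.34, -2.094, 0.002]
ft_force: [-0.3, -0.8, -0.4]
gripper_width: 0.804
grip_force: 0.0
```

```bash
python3 - <<'E'
from dish import *
f=grab('wrist','w20.png');s=robot.sense();print(s['position'],s['eef_rot']);[print(o) for o in dishes(f,.054)]
E
```

```text
[0.53471334 0.08448536 0.16526911] [-2.34057167e+00 -2.09447398e+00  1.34252072e-03]
([276.0, 194.0], [41.0, 61.0], [0.536, 0.0903, 0.054], 1621.0)
([276.0, 118.0], [64.0, 67.0], [0.5426, 0.1494, 0.054], 3117.0)
```

>>> carry_out(
  jaw=[0.6,0.6,0.6,0.6,0.6,0.6,0.6,0.6,0.6,0.6],
  offset=[
    [0.005,0.002,-0.15],
    [0.005,0.002,-0.3],
    [0.005,0.002,-0.42],
    [0.005,0.002,-0.52],
    [0.005,0.002,-0.6],
    [0.005,0.002,-0.66],
    [0.005,0.002,-0.69],
    [0.005,0.002,-0.69],
    [0.005,0.002,-0.69],
    [0.005,0.002,-0.69],
  ],
  roll=[0,0,0,0,0,0,0,0,0,0],
)

```text
t: 55.55
position: [0.537, 0.0849, 0.029]
eef_rot: [2.341, 2.093, 0.003]
ft_force: [0.1, 0.5, -0.7]
gripper_width: 0.801
grip_force: 0.0
```

>>> carry_out(
  jaw=[0,0,0,0,0,0,0,0,0,0],
  newtons=30,
  offset=[
    [0,0,0],
    [0,0,0],
    [0,0,0],
    [0,0,0],
    [0,0,0.1],
    [0,0,0.25],
    [0,0,0.4],
    [-0.15,-0.05,0.4],
    [-0.3,-0.1,0.4],
    [-0.45,-0.15,0.4],
  ],
  roll=[0,0,0,0,0,0,0,0,0,0],
)

```text
t: 56.55
position: [0.4447, 0.0546, 0.1072]
eef_rot: [-2.341, -2.094, 0.001]
ft_force: [-0.3, -0.6, 0.3]
gripper_width: 0.606
grip_force: 31.6
```

>>> carry_out(
  jaw=[0,0,0,0,0,0,0,0,0,0],
  offset=[
    [-0.125,-0.025,0],
    [-0.125,-0.025,0],
    [-0.125,-0.025,-0.1],
    [-0.125,-0.025,-0.25],
    [-0.125,-0.025,-0.4],
    [-0.125,-0.025,-0.5],
    [-0.125,-0.025,-0.57],
    [-0.125,-0.025,-0.615],
    [-0.125,-0.025,-0.615],
    [-0.125,-0.025,-0.615],
  ],
  roll=[0,0,0,0,0,0,0,0,0,0],
)

```text
t: 57.55
position: [0.4216, 0.0499, -0.0153]
eef_rot: [2.342, 2.094, 0.001]
ft_force: [-0.6, -0.5, -0.6]
gripper_width: 0.61
grip_force: 34.0
```

>>> carry_out(
  jaw=[0.35,0.5,0.6,0.6,0.6,0.6,0.6,0.6,0.6,0.6],
  offset=[
    [0,0,0],
    [0,0,0],
    [0,0,0],
    [0,0,0.1],
    [0,0,0.25],
    [0,0,0.4],
    [0,0,0.55],
    [0,0,0.7],
    [0.1,0.1,0.8],
    [0.2,0.2,0.9],
  ],
  roll=[0,0,0,0,0,0,0,0,0,0],
)

```text
t: 58.55
position: [0.4617, 0.09, 0.1665]
eef_rot: [2.342, 2.091, 0.003]
ft_force: [0.5, -0.1, -0.2]
gripper_width: 0.799
grip_force: 0.0
```

>>> carry_out(
  jaw=[0.6,0.6,0.6,0.6,0.6,0.6,0.6,0.6,0.6,0.6],
  offset=[
    [0.15,0.1,0],
    [0.3,0.2,0],
    [0.4,0.3,0],
    [0.405,0.303,0],
    [0.405,0.303,0],
    [0.405,0.303,0],
    [0.405,0.303,0],
    [0.405,0.303,0],
    [0.405,0.303,0],
    [0.405,0.303,0],
  ],
  roll=[0,0,0,0,0,0,0,0,0,0],
)

```text
t: 59.55
position: [0.5419, 0.1502, 0.165]
eef_rot: [2.342, 2.094, 0.001]
ft_force: [-0.1, 0.6, -0.2]
gripper_width: 0.798
grip_force: 0.0
```

```bash
python3 - <<'E'
from dish import *
f=grab('wrist','w21.png');s=robot.sense();print(s['position']);[print(o) for o in dishes(f,.054)]
g=grab('scene','s21.png');[print(o[0],o[1],onz(g,o[0],.011).round(4),o[2]) for o in dishes(g,.054,60)]
E
```

```text
[0.54200037 0.15026372 0.16493962]
([275.0, 198.0], [47.0, 61.0], [0.5423, 0.1525, 0.054], 1866.0)
([276.0, 117.0], [64.0, 67.0], [0.5498, 0.2157, 0.054], 3166.0)
[380.0, 237.0] [15.0, 19.0] [0.5262 0.1639 0.011 ] [0.5432, 0.147, 0.054]
[406.0, 231.0] [13.0, 19.0] [0.5338 0.2356 0.011 ] [0.5507, 0.2136, 0.054]
[323.0, 217.0] [14.0, 18.0] [0.421  0.0487 0.011 ] [0.4431, 0.0352, 0.054]
```

>>> carry_out(
  jaw=[0.6,0.6,0.6,0.6,0.6,0.6,0.6,0.6,0.6,0.6],
  offset=[
    [0,0.001,-0.15],
    [0,0.001,-0.3],
    [0,0.001,-0.42],
    [0,0.001,-0.52],
    [0,0.001,-0.6],
    [0,0.001,-0.66],
    [0,0.001,-0.685],
    [0,0.001,-0.685],
    [0,0.001,-0.685],
    [0,0.001,-0.685],
  ],
  roll=[0,0,0,0,0,0,0,0,0,0],
)

```text
t: 60.65
position: [0.543, 0.1508, 0.029]
eef_rot: [2.341, 2.093, 0.003]
ft_force: [0.8, 0.5, 0.1]
gripper_width: 0.802
grip_force: 0.0
```

>>> carry_out(
  jaw=[0,0,0,0,0,0,0,0,0,0],
  offset=[
    [0,0,0],
    [0,0,0],
    [0,0,0],
    [0,0,0],
    [0,0,0.1],
    [0,0,0.25],
    [0,0,0.4],
    [-0.15,-0.05,0.4],
    [-0.3,-0.1,0.4],
    [-0.45,-0.15,0.4],
  ],
  roll=[0,0,0,0,0,0,0,0,0,0],
)

```text
t: 61.65
position: [0.4508, 0.1203, 0.1072]
eef_rot: [-2.341, -2.094, 0.001]
ft_force: [0.3, -0.7, 0.4]
gripper_width: 0.609
grip_force: 31.6
```

>>> carry_out(
  jaw=[0,0,0,0,0,0,0,0,0,0],
  offset=[
    [-0.15,0,0],
    [-0.16,0,0],
    [-0.16,0,-0.1],
    [-0.16,0,-0.25],
    [-0.16,0,-0.4],
    [-0.16,0,-0.5],
    [-0.16,0,-0.57],
    [-0.16,0,-0.615],
    [-0.16,0,-0.615],
    [-0.16,0,-0.615],
  ],
  roll=[0,0,0,0,0,0,0,0,0,0],
)

```text
t: 62.65
position: [0.4208, 0.1207, -0.0152]
eef_rot: [2.341, 2.094, 0.001]
ft_force: [-0.5, -0.9, -0.6]
gripper_width: 0.612
grip_force: 33.3
```

>>> carry_out(
  jaw=[0.35,0.5,0.6,0.6,0.6,0.6,0.6,0.6,0.6,0.6],
  offset=[
    [0,0,0],
    [0,0,0],
    [0,0,0],
    [0,0,0.1],
    [0,0,0.25],
    [0,0,0.4],
    [0,0,0.55],
    [0,0,0.7],
    [0.1,0.1,0.8],
    [0.2,0.2,0.9],
  ],
  roll=[0,0,0,0,0,0,0,0,0,0],
)

```text
t: 63.65
position: [0.4607, 0.1609, 0.1665]
eef_rot: [2.342, 2.092, 0.003]
ft_force: [-0.1, -0.4, 0.3]
gripper_width: 0.799
grip_force: 0.0
```

>>> carry_out(
  jaw=[0.6,0.6,0.6,0.6,0.6,0.6,0.6,0.6,0.6,0.6],
  offset=[
    [0.15,0.1,0],
    [0.3,0.2,0],
    [0.4,0.27,0],
    [0.44,0.28,0],
    [0.44,0.28,0],
    [0.44,0.28,0],
    [0.44,0.28,0],
    [0.44,0.28,0],
    [0.44,0.28,0],
    [0.44,0.28,0],
  ],
  roll=[0,0,0,0,0,0,0,0,0,0],
)

```text
t: 64.65
position: [0.5478, 0.2165, 0.1651]
eef_rot: [2.342, 2.094, 0.001]
ft_force: [0.3, -1.1, 0.5]
gripper_width: 0.796
grip_force: 0.0
```

```bash
python3 - <<'E'
from dish import *
f=grab('wrist','w22.png');s=robot.sense();print(s['position']);[print(o) for o in dishes(f,.054)]
g=grab('scene','s22.png');[print(o[0],o[1],onz(g,o[0],.011).round(4),o[2]) for o in dishes(g,.054,60)]
E
```

```text
[0.54793394 0.21650156 0.16498338]
([189.0, 354.0], [17.0, 26.0], [0.4502, 0.0756, 0.054], 296.0)
([150.0, 288.0], [21.0, 30.0], [0.4296, 0.1491, 0.054], 384.0)
([277.0, 200.0], [51.0, 61.0], [0.5495, 0.2176, 0.054], 2103.0)
[406.0, 232.0] [13.0, 19.0] [0.5364 0.2342 0.011 ] [0.5522, 0.2127, 0.054]
[323.0, 217.0] [14.0, 18.0] [0.421  0.0487 0.011 ] [0.4424, 0.0346, 0.054]
[347.0, 209.0] [14.0, 17.0] [0.4204 0.1188 0.011 ] [0.442, 0.1018, 0.054]
```

Now the last dish goes to the mat at about (0.42, 0.19).

>>> carry_out(
  jaw=[0.6,0.6,0.6,0.6,0.6,0.6,0.6,0.6,0.6,0.6],
  offset=[
    [0.006,0,-0.15],
    [0.006,0,-0.3],
    [0.006,0,-0.42],
    [0.006,0,-0.52],
    [0.006,0,-0.6],
    [0.006,0,-0.66],
    [0.006,0,-0.685],
    [0.006,0,-0.685],
    [0.006,0,-0.685],
    [0.006,0,-0.685],
  ],
  roll=[0,0,0,0,0,0,0,0,0,0],
)

```text
t: 65.75
position: [0.5502, 0.2169, 0.0291]
eef_rot: [2.341, 2.093, 0.004]
ft_force: [0.2, -0.4, -0.6]
gripper_width: 0.797
grip_force: 0.0
```

>>> carry_out(
  jaw=[0,0,0,0,0,0,0,0,0,0],
  offset=[
    [0,0,0],
    [0,0,0],
    [0,0,0],
    [0,0,0],
    [0,0,0.1],
    [0,0,0.25],
    [0,0,0.4],
    [-0.15,-0.04,0.4],
    [-0.3,-0.08,0.4],
    [-0.45,-0.13,0.4],
  ],
  roll=[0,0,0,0,0,0,0,0,0,0],
)

```text
t: 66.75
position: [0.4578, 0.1904, 0.1071]
eef_rot: [-2.341, -2.094, 0.002]
ft_force: [-0.0, -0.4, 0.4]
gripper_width: 0.606
grip_force: 31.6
```

>>> carry_out(
  jaw=[0,0,0,0,0,0,0,0,0,0],
  offset=[
    [-0.15,0,0],
    [-0.195,0,0],
    [-0.195,0,-0.1],
    [-0.195,0,-0.25],
    [-0.195,0,-0.4],
    [-0.195,0,-0.5],
    [-0.195,0,-0.57],
    [-0.195,0,-0.615],
    [-0.195,0,-0.615],
    [-0.195,0,-0.615],
  ],
  roll=[0,0,0,0,0,0,0,0,0,0],
)

```text
t: 67.75
position: [0.421, 0.1908, -0.0152]
eef_rot: [2.341, 2.094, 0.001]
ft_force: [1.1, -0.3, 0.0]
gripper_width: 0.608
grip_force: 33.3
```

>>> carry_out(
  jaw=[0.35,0.5,0.6,0.6,0.6,0.6,0.6,0.6,0.6,0.6],
  offset=[
    [0,0,0],
    [0,0,0],
    [0,0,0],
    [0,0,0.1],
    [0,0,0.25],
    [0,0,0.4],
    [0,0,0.55],
    [0,0,0.7],
    [0,0.1,0.85],
    [0,0.2,1.0],
  ],
  roll=[0,0,0,0,0,0,0,0,0,0],
)

```text
t: 68.75
position: [0.4203, 0.2307, 0.1862]
eef_rot: [2.343, 2.092, 0.001]
ft_force: [-0.0, 0.8, 0.6]
gripper_width: 0.799
grip_force: 0.0
```

```bash
python3 - <<'E'
from dish import *
np.set_printoptions(precision=3,suppress=True)
s=robot.sense();print(s['position'],s['ft_force'])
g=grab('scene','s23.png');[print(o[0],o[1],onz(g,o[0],.011).round(4)) for o in dishes(g,.054,60)]
us=[cross(g,u,3) for u in((405,232),(380,238),(355.5,244),(330,250))];print(np.array(us),fit(g,us,M)[0])
E
```

```text
[0.42  0.231 0.186] [-0.009  0.754  0.562]
[323.0, 217.0] [14.0, 17.0] [0.421 0.049 0.011]
[347.0, 209.0] [13.0, 18.0] [0.42  0.119 0.011]
[370.0, 202.0] [13.0, 17.0] [0.422 0.186 0.011]
[[405.07  232.579]
 [380.198 238.314]
 [355.582 244.293]
 [330.09  250.381]] [ 0.554  0.25  -0.097  0.006]
```

View pics/s23.png

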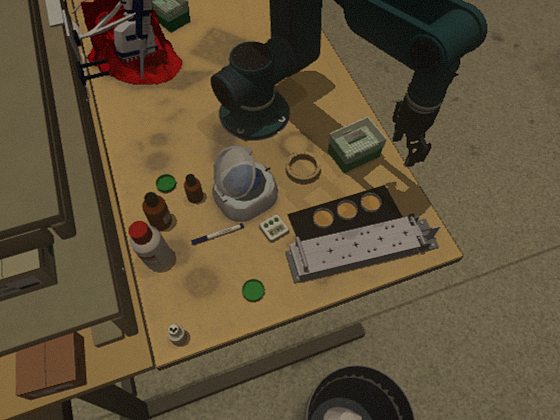

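The picture shows all three dishes on the mat at (323,217), (347,209) and (370,202). The stage is level, the other objects are undisturbed, and the arm is clear. I hand the job in.

```bash
python3 -c "
from bench import robot
print(robot.close_job())"
```

```text
the job is handed in; nothing more can be done
None
```

I handed the job in at about 69 s, with no verdict returned: the stage is level, I measured about 15° for over 2 s with all three dishes still on their marks, and the dishes now lie flat on the mat with the timer, bottles and pen untouched.

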